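# Restock the pedal-lid glaze box

## Task

Press the glaze box's pedal fully down so that its hood stands wide open, then move every empty white jar from the tray into the wooden crate and stand every glaze jar from the bench upright in the tray, its yellow strip turned squarely towards the red reader window. When all are in, ease the pedal gently back up until the hood is fully shut. Work the hood only by the pedal, do not drop or throw any jar, and leave the bowl, the clay block and the brush pot where they are.

Things in the scene. Friction and masses are not known exactly. Their poses are not given: they have to be found in the camera images.
- glazebox: Fixed bench-top glaze box: green tray, white hood, orange pedal bar. Origin on the bench under the tray's middle; x runs from the pedal (front) to the reader wall (rear), y along the tray, z up. Front and end walls 6 mm thick; rear wall is the reader block, black, 20 mm thick (x 52 to 72). Wall tops are 54 mm above the bench. Two steel pedal brackets, 105 mm high, stand in front at y = +-78, to x = -108.
- tray_mid (a point): Middle of the tray's floor, 6 mm above the bench. Inside, the tray measures 104 mm along the box's x (-52 to +52) by 270 mm along its y (-135 to +135): room for three jars in a row, 85 mm apart.
- reader (a point): Middle of the red reader window strip on the inner face of the rear wall (box x = +52, 34 mm above the bench); it looks towards -x of the box. A red line also marks the wall's top.
- hood (a joint): Angle of the white hood (rad): 0 shut, 2.1 wide open. Hinged on the reader wall's top (box x = 72, 54 mm above the bench), it swings up and back, away from the pedal. Shut, it reaches forward to box x = -60, up to 118 mm above the bench. The pedal moves it: hood angle = 3.5 x pedal angle.
- hood_front (a point): Middle of the hood's front wall.
- pedal (a joint): Angle of the pedal (rad): 0 up (hood shut), 0.6 fully down (hood wide open). Friction holds it wherever it is left, so it stays down when let go and must be lifted back up by its bar; about 5 to 15 N at the bar.
- pedal_bar (a point): Middle, on the axis, of the orange pedal bar: 20 mm diameter, 124 mm long along the box's y, between two side arms. It swings 115 mm about a pivot at box x = -95, 95 mm above the bench: bar 129 mm above the bench when up, 61 mm fully down (box x = -205 at both, -210 half-way). Push it down from above; pinch it from above, fingers before and behind it in the box's x, to raise it.
- crate: Fixed open wooden crate for empties, 160 (x) by 210 (y) by 50 mm high, walls and floor 8 mm. Origin at the centre of its underside on the bench, z up.
- crate_floor (a point): Middle of the crate's inner floor, 8 mm above the bench.
- jar_blue: Blue glaze jar, upright on the bench at the start: body 64 mm diameter, 56 mm tall, then a black cap 40 mm diameter, 30 mm tall (86 mm in all); heavy foot, 0.2 to 0.4 kg. Origin at the centre of its underside, z up; x points out through the yellow code strip down its side, seen from above as a yellow line from the cap's middle to that side. Grip it by the cap. May be absent.
- jar_blue_mark (a point): Middle of that jar's yellow code strip, on the body's side 32 mm from the jar's axis and 28 mm above its underside.
- jar_green: Green glaze jar, upright on the bench at the start: body 64 mm diameter, 56 mm tall, then a black cap 40 mm diameter, 30 mm tall (86 mm in all); heavy foot, 0.2 to 0.4 kg. Origin at the centre of its underside, z up; x points out through the yellow code strip down its side, seen from above as a yellow line from the cap's middle to that side. Grip it by the cap. May be absent.
- jar_green_mark (a point): Middle of that jar's yellow code strip, on the body's side 32 mm from the jar's axis and 28 mm above its underside.
- jar_brown: Brown (terracotta) glaze jar, upright on the bench at the start: body 64 mm diameter, 56 mm tall, then a black cap 40 mm diameter, 30 mm tall (86 mm in all); heavy foot, 0.2 to 0.4 kg. Origin at the centre of its underside, z up; x points out through the yellow code strip down its side, seen from above as a yellow line from the cap's middle to that side. Grip it by the cap. May be absent.
- jar_brown_mark (a point): Middle of that jar's yellow code strip, on the body's side 32 mm from the jar's axis and 28 mm above its underside.
- jar_grey: Grey glaze jar, upright on the bench at the start: body 64 mm diameter, 56 mm tall, then a black cap 40 mm diameter, 30 mm tall (86 mm in all); heavy foot, 0.2 to 0.4 kg. Origin at the centre of its underside, z up; x points out through the yellow code strip down its side, seen from above as a yellow line from the cap's middle to that side. Grip it by the cap. May be absent.
- jar_grey_mark (a point): Middle of that jar's yellow code strip, on the body's side 32 mm from the jar's axis and 28 mm above its underside.
- empty_1: Empty plain white jar with a white cap and no strip, same shape as the glaze jars (body 64 x 56 mm, cap 40 x 30 mm, 86 mm in all), about 0.12 kg; stands in the tray under the hood at the start. Origin at the centre of its underside, z up. May be absent.
- empty_2: Empty plain white jar with a white cap and no strip, same shape as the glaze jars (body 64 x 56 mm, cap 40 x 30 mm, 86 mm in all), about 0.12 kg; stands in the tray under the hood at the start. Origin at the centre of its underside, z up. May be absent.
- bowl: Bystander: white bowl, 110 mm across, 55 mm high. Origin at its underside.
- clay_block: Bystander: block of terracotta clay, 80 x 120 x 60 mm. Origin at its underside.
- brush_pot: Bystander: blue pot with brushes, 68 mm across, about 180 mm high with the brushes. Origin at its underside.
Things that resemble listed ones, but are neither listed nor needed, are in the scene too. Several things have the shape of the jar_grey; the one meant has the colours described above.

How it is judged:
By the outcome, as a careful person would: the job done as asked, in the order asked, and still so for the second after the job is handed in, with the robot touching nothing.
Of jar_blue, jar_green, jar_brown, jar_grey only 2 to 3 are there at a start; the rules pass over those that are not, and their reading is None.
Of empty_1, empty_2 only 1 to 2 are there at a start; the rules pass over those that are not, and their reading is None.
At some moment in a run one of jar_blue, jar_green, jar_brown, jar_grey may be knocked a few centimetres aside while the robot is not near it.
It also fails if it takes over 210 s, if anything falls off the work surface, if the arm or the gripper's body presses on something with over 40 N, if the wrist force passes 120 N, or if a joint passes its speed limit or range.

## Robot

A 6-joint arm with a two-finger parallel gripper is mounted at the origin on the work surface. World frame = base frame: x ahead of the robot, y to its left, z up, the work surface at z = 0. Lengths are in m, angles in rad, forces in N, time in s.
With the tool pointing down it reaches from about 0.3 to 0.875 m from the base axis. Payload 4.2 kg.
Tool frame: the origin (TCP) lies midway between the tips of the shut fingers; the grasp point (between the pads) lies 19 mm behind it; y points along the fingers, x is the direction in which the jaws open and shut, and the axes are right-handed (so a half turn about y gives the same grasp; the last joint's range is limited). The gripper opens to 85 mm and grips with 20 to 120 N. Pads are 22 mm wide; open, the fingers measure 114 mm over their backs; the gripper's body (76 mm by 85 mm) begins 54 mm behind the grasp point. The pads swing forward as they close: fully open they stand 13 mm farther back than shut.
Start: joints at [1.239, 0.32, 1.565, -0, 1.257, -0.02], TCP at [0.176, 0.547, 0.207] pointing down, gripper open.
Joint ranges: [-3.11, 3.11], [-0.84, 2.01], [0.21, 2.61], [-1.34, 4.49], [0.05, 2.63], [-2.56, 2.56]. Speed limits (rad/s): [2.57, 2.57, 3.14, 3.14, 3.14, 3.14].

## Interface

Orientations are given as a unit quaternion [w, x, y, z].
In Python, from bench import ctrl gives the robot as it stands.
- The arm moves only by the shell command python3 -m inch 'ROWS'. ROWS is JSON, a list of rows, each an object with "xyz": the shift along the tool's x, y, z in mm, a list of three; "rotation": the turn, a rotation vector about the tool's x, y, z in degrees, a list of three; "jaw": the opening, from 0 (shut) to 1 (fully open). In form: [{"xyz": [x, y, z], "rotation": [wx, wy, wz], "jaw": jaw}, ...]. A call has 1 to 12 rows; each row is the pose to reach, as a shift and turn from the pose commanded when the call began, along the tool's axes at that moment; what a row does not reach only later rows make up. A row lasts 1/8 s, in which the tool goes at most 62.5 mm and 10.7 degrees, less where a joint would pass 70% of its speed; a pose out of reach is approached as far as the arm can. A call with a gripper value outside its range is refused whole. The fingers move at their own pace and stop on an object; the grip force is fixed at half the most. Time passes only in rows, so rows that repeat a pose let the fingers close. It gives the time, the measured TCP pose, the force and the opening at its end, in the units of the state.
- ctrl.read_state(): the state, without advancing time (a new reading comes with each control period).
- ctrl.read_camera(name): name is "side" or "top"; returns (picture, depth): 384x512x3 uint8, blue, green, red; 384x512 float32, m along the optical axis (not along the pixel's ray), 0 where there is no reading.
- ctrl.calibration(name): a dict with "vfov" (degrees; the focal length in pixels is half the picture's height over the tangent of half this angle, whatever the lens; pixels are square), "cx", "cy" (the principal point, pixels), "R" (3x3) and "t" (3): a world point X has camera coordinates R X + t. Camera axes: x right, y down, z forward; pixel columns grow to the right and rows downward; lengths in m; the calibration is good to about 2 mm. A picture is of the moment at which its call begins. calibration takes no time and is no camera call.
- ctrl.sign_off(): hands the job in, once; it reports no verdict.
Trained networks look in the newest picture that a camera, given by its name, has taken for a name from the list of things; names that differ only in an ending like _2 or _b are one class to them, and where a whole thing is asked for, a point or a joint stands for the part that bears it (a point fixed in the world has none). Each returns a list of dicts, best first, with "conf" (0 to 1); they miss things now and then, are a little off and sometimes report something else, mostly with a low value. They report only what shows in the picture. A call takes as long as a camera call. They do not tell look-alikes from the thing itself.
- ctrl.boxes_of(camera, thing): "point" ([column, row] in pixels, amid what is visible of it).
- ctrl.masks_of(camera, thing): "region" (384x512 bool, what is visible of it) and "point" ([column, row] in pixels, amid what is visible of it).
The state is a dict: "time_s": time; "qpos": joint angles; "qvel": joint speeds; "joint_torque": joint torques, N m; "tool_pos": TCP position; "orientation": TCP orientation; "contact_force": force on the tool from outside, world axes, zero at the start; "ft_torque": the same for the moment, N m; "opening": finger opening in m.
Only numpy, scipy, OpenCV 4.12 (cv2) and the standard library are available. Lean on these libraries where they do the work, as an engineer would, in place of code of your own. Each camera call takes 0.05 s, during which the arm holds its last target. There are 200 camera calls.

## Working session

There is one attempt and no reset: what is moved stays moved. The work goes in short steps, Python scripts to look and compute and a shell command to move; the robot and the scene stay as the last step left them, time stands still between calls to the robot, and variables do not carry over. Pictures are saved under pics/ and viewed, about 12 in all and at most 16, crops included, and the job is handed in when it is done.

```bash
ls; mkdir -p pics
python3 - <<'E'
from bench import ctrl
import cv2,numpy as np
s=ctrl.read_state(); print({k:np.round(v,3).tolist() for k,v in s.items()})
for n in ("top","side"):
    p,d=ctrl.read_camera(n); cv2.imwrite(f"pics/{n}0.png",p); np.save(f"pics/{n}0.npy",d)
    c=ctrl.calibration(n); print(n,{k:np.round(v,4).tolist() for k,v in c.items()})
a=cv2.imread("pics/top0.png"); b=cv2.imread("pics/side0.png")
cv2.imwrite("pics/t0.png",cv2.resize(a,(800,600),interpolation=cv2.INTER_CUBIC))
cv2.imwrite("pics/s0.png",cv2.resize(b,(800,600),interpolation=cv2.INTER_CUBIC))
E
```

```text
pics
{'time_s': 0.0, 'qpos': [1.239, 0.32, 1.566, 0.0, 1.257, -0.02], 'qvel': [0.0, -0.001, -0.0, -0.002, -0.0, -0.001], 'joint_torque': [0.003, -41.553, -23.417, 0.0, 0.008, 0.0], 'tool_pos': [0.176, 0.547, 0.206], 'orientation': [-0.571, 0.572, 0.416, -0.417], 'contact_force': [0.397, -0.089, -0.14], 'ft_torque': [0.032, -0.041, 0.045], 'opening': 0.085}
top {'vfov': 53.069, 'cx': 249.3511, 'cy': 201.0407, 'R': [[-0.0239, -0.9992, 0.032], [-0.996, 0.0211, -0.0868], [0.0861, -0.034, -0.9957]], 't': [0.0011, 0.5666, 0.9659]}
side {'vfov': 48.7456, 'cx': 251.0954, 'cy': 187.4655, 'R': [[0.7144, -0.6997, -0.0002], [-0.5399, -0.551, -0.6363], [0.4452, 0.4547, -0.7714]], 't': [-0.4037, 0.384, 0.9347]}
```

View pics/t0.png

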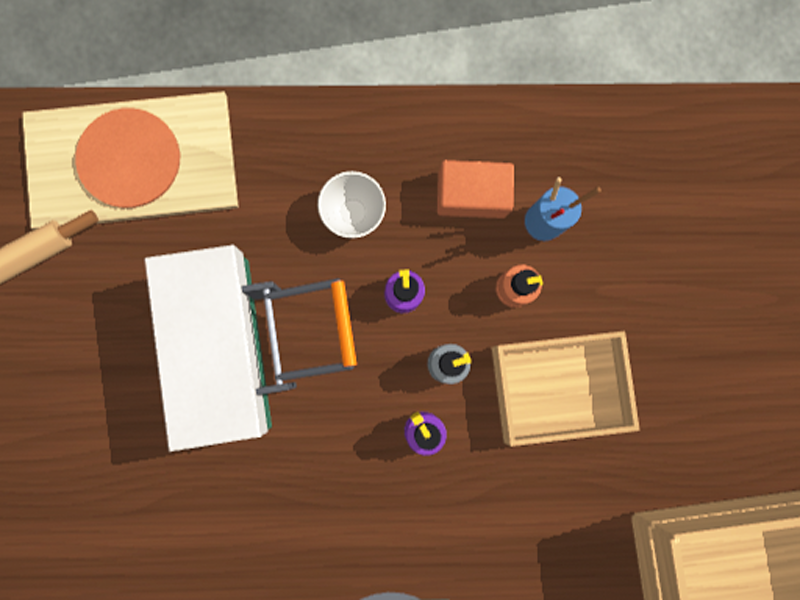

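View pics/s0.png

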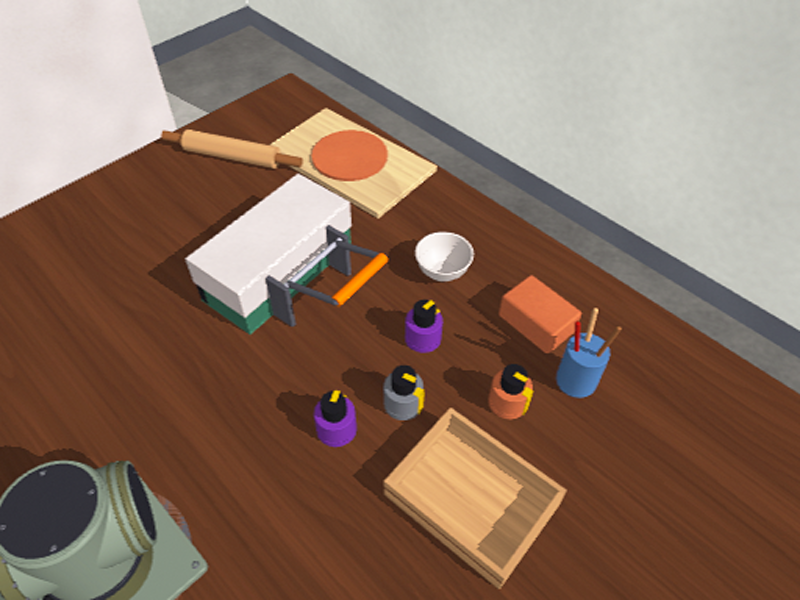

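The top view (800×600 scale) shows the hood around (205,350), the orange bar at (344,323), the brown jar at (520,286), the grey jar at (450,364) and the crate at (567,388). The two purple jars at (405,290) and (427,434) are decoys, and there are no blue or green jars. The bowl, clay block and pot lie beyond them.

```bash
cat > h.py <<'E'
from bench import ctrl
import cv2, numpy as np
from scipy.spatial.transform import Rotation as Ro
def cal(n):
    c=ctrl.calibration(n); f=192/np.tan(np.radians(c["vfov"]/2)); return c,f,np.array(c["R"]),np.array(c["t"])
def cloud(n,d):
    c,f,R,t=cal(n); v,u=np.mgrid[:384,:512]
    P=np.stack([(u-c["cx"])/f*d,(v-c["cy"])/f*d,d],-1)
    W=(P-t)@R; W[d<=0]=np.nan; return W
def proj(n,X):
    c,f,R,t=cal(n); p=R@np.array(X)+t; return np.array([f*p[0]/p[2]+c["cx"],f*p[1]/p[2]+c["cy"]])
def atz(n,uv,z):
    c,f,R,t=cal(n); r=R.T@np.array([(uv[0]-c["cx"])/f,(uv[1]-c["cy"])/f,1]); o=-R.T@t
    return o+r*(z-o[2])/r[2]
def look(n):
    p,d=ctrl.read_camera(n); return p,cv2.cvtColor(p,cv2.COLOR_BGR2HSV),cloud(n,d)
def rect(pts):
    (c,s,a)=cv2.minAreaRect((pts[:,:2]*1000).astype(np.float32)); return np.round(c,1),np.round(s,1),round(a,1)
def jars(n="top"):
    """all jars: body blobs with black cap and yellow line; colour, centre, strip yaw"""
    p,h,W=look(n); out=[]
    H,S,V=[h[...,i].astype(int) for i in range(3)]
    yel=(H>22)&(H<36)&(S>170)&(V>120)
    z=W[...,2]; y=(yel&(z>.078)&(z<.125)).astype(np.uint8)
    cap=((V<70)|yel)&(z>.078)&(z<.125)
    k,l,st,ce=cv2.connectedComponentsWithStats(cap.astype(np.uint8))
    for i in range(1,k):
        if 60<st[i,4]<1200 and (y[l==i]).sum()>5:
            m=l==i
            q=W[m]; zt=np.median(q[:,2]); q=q[abs(q[:,2]-zt)<.006]
            (c,_)=cv2.minEnclosingCircle((q[:,:2]*1000).astype(np.float32)); c=np.array(c)
            yp=W[m&(y>0)]; 
            g=(np.nanmean(yp[:,:2],0)*1000-c)
            # body colour around
            b=np.hypot(W[...,0]*1000-c[0],W[...,1]*1000-c[1]); r=(b<31)&(b>22)&~yel&(abs(z-(zt-.03))<.008)
            col=np.median(h[r],0) if r.sum() else None
            out.append((np.round(c,1),round(zt*1000),round(np.degrees(np.arctan2(g[1],g[0]))),round(float(np.hypot(*g)),1),col,st[i,4],rect(q)[:2]))
    return out
def pose():
    s=ctrl.read_state(); return np.array(s["tool_pos"])*1000,Ro.from_quat(np.roll(s["orientation"],-1)),s
def go(xyz,yaw):
    """shift & rotvec in tool axes from measured pose to TCP xyz (mm), pointing down, jaw (tool x) at world yaw deg (nearest half turn)"""
    p,r,s=pose(); M=r.as_matrix(); best=None
    for yw in (yaw,yaw+180):
        a=np.radians(yw); x=np.array([np.cos(a),np.sin(a),0]); y=np.array([0,0,-1.]); T=np.stack([x,y,np.cross(x,y)],1)
        rv=np.degrees(Ro.from_matrix(M.T@T).as_rotvec())
        print("shift",np.round(M.T@(np.array(xyz)-p),1),"rot",np.round(rv,1),"for yaw",yw)
def st():
    p,r,s=pose(); M=r.as_matrix(); print("t",round(s["time_s"],2),"tcp",np.round(p,1),"jaw yaw",round(np.degrees(np.arctan2(M[1,0],M[0,0])),1),"tilt",round(np.degrees(np.arccos(min(1,-M[2,1]))),2),"q",np.round(s["qpos"],2),"F",np.round(s["contact_force"],1),"open",round(s["opening"]*1000,1))
E
python3 - <<'E'
from h import *
st(); p,r,s=pose(); print(np.round(r.as_matrix(),2))
p,h,W=look("top"); H,S,V=[h[...,i].astype(int) for i in range(3)]; z=W[...,2]
print("hood",rect(W[(S<40)&(V>180)&(z>.105)&(z<.13)]))
o=(H>8)&(H<22)&(S>200)&(z>.12)&(z<.16); print("bar",rect(W[o]),np.nanmedian(z[o]),np.nanmean(W[o],0))
c=(H>8)&(H<25)&(z>.042)&(z<.058)&(W[...,1]<-.05); k,l,stt,ce=cv2.connectedComponentsWithStats(c.astype(np.uint8))
for i in range(1,k):
    if stt[i,4]>60: print("crate?",rect(W[l==i]),stt[i,4])
for j in jars(): print(*j)
for n in("bowl","clay_block","brush_pot","crate"):
    for b in ctrl.boxes_of("top",n)[:2]: print(n,round(b["conf"],2),np.round(b["point"]),np.round(W[int(b["point"][1]),int(b["point"][0])],3))
E
```

```text
t 0.1 tcp [176.2 546.9 206.6] jaw yaw 72.1 tilt 0.09 q [ 1.24  0.32  1.57  0.    1.26 -0.02] F [ 0.2 -0.4  0.1] open 85.2
[[ 0.31 -0.   -0.95]
 [ 0.95 -0.    0.31]
 [-0.   -1.    0.  ]]
hood (array([517., 270.]), array([285.8, 133.9]), 7.6)
bar (array([545.2,  60.5]), array([122.9,  19.8]), 7.7) 0.1361434557728609 [0.54494343 0.06075464 0.13582543]
crate? (array([ 796.3, -167.8]), array([27. , 53.9]), 33.9) 79
crate? (array([ 743.7, -156.6]), array([ 30.1, 119.6]), 0.7) 197
crate? (array([ 607.6, -225.1]), array([62.2, 61.6]), 63.8) 247
crate? (array([ 439.1, -294.6]), array([160. , 211.6]), 5.1) 1025
crate? (array([ 222.8, -488. ]), array([105.8, 255.4]), 34.7) 311
[ 607.6 -226. ] 85 -72 10.3 [  9. 157. 209.] 187 (array([ 608.9, -225.1]), array([34. , 38.7]))
[602.5 -34.3] 85 -6 10.7 [138. 159. 181.] 187 (array([602.5, -34.1]), array([34.2, 39. ]))
[ 483.1 -104.9] 85 -72 10.1 [100.   17.5 149.5] 187 (array([ 483.2, -104.7]), array([36.7, 36.1]))
[373.3 -62.3] 85 26 8.9 [138. 157. 185.] 185 (array([373.7, -62.3]), array([35.6, 35.6]))
bowl 0.71 [228. 131.] [0.758 0.043 0.002]
bowl 0.15 [334. 188.] [ 0.59  -0.217  0.078]
clay_block 0.68 [300. 122.] [ 0.766 -0.145  0.056]
brush_pot 0.87 [353. 136.] [ 0.715 -0.267  0.095]
brush_pot 0.56 [138. 222.] [0.515 0.249 0.118]
crate 0.71 [333. 183.] [ 0.601 -0.215  0.084]
crate 0.57 [360. 249.] [ 0.436 -0.297  0.006]
```

Run:
```python
from h import *
go([545,60.5,190],97.65)
```

```text
shift [-350.1   17.3 -500.2] rot [ -0.  -25.5  -0. ] for yaw 97.65
shift [-350.1   17.3 -500.2] rot [  0.  154.5  -0. ] for yaw 277.65
```

```bash
python3 -m inch '[{"xyz":[-350,17,-500],"rotation":[0,-25.5,0],"jaw":1},{"xyz":[-350,17,-500],"rotation":[0,-25.5,0],"jaw":1},{"xyz":[-350,17,-500],"rotation":[0,-25.5,0],"jaw":1},{"xyz":[-350,17,-500],"rotation":[0,-25.5,0],"jaw":1},{"xyz":[-350,17,-500],"rotation":[0,-25.5,0],"jaw":1},{"xyz":[-350,17,-500],"rotation":[0,-25.5,0],"jaw":1},{"xyz":[-350,17,-500],"rotation":[0,-25.5,0],"jaw":1},{"xyz":[-350,17,-500],"rotation":[0,-25.5,0],"jaw":1},{"xyz":[-350,17,-500],"rotation":[0,-25.5,0],"jaw":1},{"xyz":[-350,17,-500],"rotation":[0,-25.5,0],"jaw":1},{"xyz":[-350,17,-500],"rotation":[0,-25.5,0],"jaw":1},{"xyz":[-350,17,-500],"rotation":[0,-25.5,0],"jaw":1}]'
python3 - <<'E'
from h import *
st(); go([545,60.5,110],97.65)
E
```

```text
time_s: 1.9
tool_pos: [0.5445, 0.061, 0.1901]
orientation: [0.466, -0.465, -0.532, 0.532]
contact_force: [-0.2, 0.4, 0.6]
opening: 0.0854
t 1.9 tcp [544.5  61.  190.1] jaw yaw 97.6 tilt 0.06 q [ 0.09  0.29  1.65  0.    1.2  -1.61] F [-0.2  0.4  0.6] open 85.4
shift [-0.6 80.1 -0.5] rot [-0.1 -0.   0. ] for yaw 97.65
shift [-0.6 80.1 -0.5] rot [-1.0e-01  1.8e+02 -1.0e-01] for yaw 277.65
```

```bash
python3 -m inch '[{"xyz":[-1,40,0],"rotation":[0,0,0],"jaw":1},{"xyz":[-1,80,0],"rotation":[0,0,0],"jaw":1},{"xyz":[-1,80,0],"rotation":[0,0,0],"jaw":1},{"xyz":[-1,80,0],"rotation":[0,0,0],"jaw":0.1},{"xyz":[-1,80,0],"rotation":[0,0,0],"jaw":0},{"xyz":[-1,80,0],"rotation":[0,0,0],"jaw":0},{"xyz":[-1,80,0],"rotation":[0,0,0],"jaw":0},{"xyz":[-1,80,0],"rotation":[0,0,0],"jaw":0},{"xyz":[-1,80,0],"rotation":[0,0,0],"jaw":0}]'; python3 -m inch '[{"xyz":[-1.5,6,0],"rotation":[0,0,0],"jaw":0},{"xyz":[-3,12,0],"rotation":[0,0,0],"jaw":0},{"xyz":[-4,18,0],"rotation":[0,0,0],"jaw":0},{"xyz":[-4.6,23,0],"rotation":[0,0,0],"jaw":0},{"xyz":[-5,28,0],"rotation":[0,0,0],"jaw":0},{"xyz":[-5,34,0],"rotation":[0,0,0],"jaw":0}]'
python3 - <<'E'
from h import *
st()
E
```

```text
time_s: 3.02
tool_pos: [0.5464, 0.0596, 0.1122]
orientation: [-0.465, 0.467, 0.533, -0.531]
contact_force: [-0.5, -1.3, 8.0]
opening: 0.0002
time_s: 3.78
tool_pos: [0.5473, 0.0529, 0.0781]
orientation: [-0.463, 0.467, 0.533, -0.532]
contact_force: [-0.6, -6.7, 7.0]
opening: -0.0002
t 3.77 tcp [547.3  52.9  78.1] jaw yaw 97.7 tilt 0.3 q [ 0.08  0.39  1.81 -0.    0.94 -1.62] F [-0.6 -6.7  7. ] open -0.2
```

Run:
```python
from h import *
a,_=ctrl.read_camera("side"); b,_=ctrl.read_camera("top")
cv2.imwrite("pics/m1.png",np.hstack([cv2.resize(a[60:260,100:300],(400,400)),cv2.resize(b[120:320,60:260],(400,400))]))
```

```text
(no output)
```

View pics/m1.png

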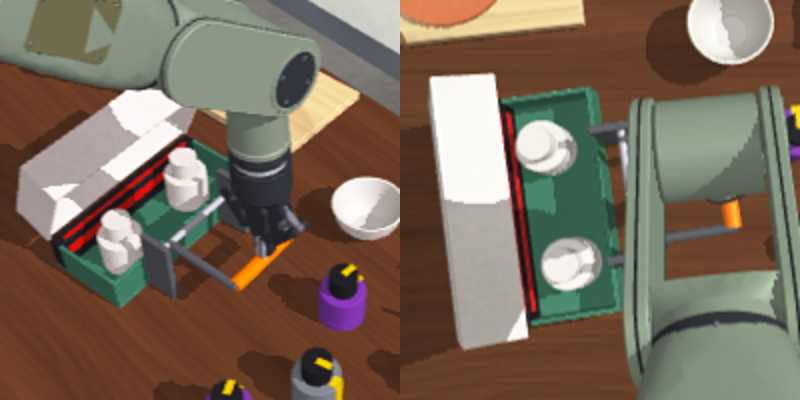

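```bash
python3 -m inch '[{"xyz":[3,0,0],"rotation":[0,0,0],"jaw":0},{"xyz":[5,2,0],"rotation":[0,0,0],"jaw":0},{"xyz":[6,4,0],"rotation":[0,0,0],"jaw":0},{"xyz":[7,6,0],"rotation":[0,0,0],"jaw":0},{"xyz":[7,8,0],"rotation":[0,0,0],"jaw":0},{"xyz":[7,8,0],"rotation":[0,0,0],"jaw":0}]'
python3 - <<'E'
from h import *
st()
E
```

```text
time_s: 4.62
tool_pos: [0.5455, 0.0619, 0.0688]
orientation: [-0.465, 0.466, 0.533, -0.532]
contact_force: [1.0, -2.2, 4.2]
opening: -0.0
t 4.62 tcp [545.5  61.9  68.8] jaw yaw 97.6 tilt 0.09 q [ 0.09  0.4   1.82 -0.    0.92 -1.61] F [ 1.  -2.2  4.2] open -0.0
```

```bash
python3 -m inch '[{"xyz":[0,1,0],"rotation":[0,0,0],"jaw":0},{"xyz":[0,2,0],"rotation":[0,0,0],"jaw":0},{"xyz":[0,2,0],"rotation":[0,0,0],"jaw":0}]';  python3 -m inch '[{"xyz":[0,1,0],"rotation":[0,0,0],"jaw":0},{"xyz":[0,2,0],"rotation":[0,0,0],"jaw":0},{"xyz":[0,2,0],"rotation":[0,0,0],"jaw":0}]'
```

```text
time_s: 5.0
tool_pos: [0.5454, 0.062, 0.0664]
orientation: [-0.465, 0.466, 0.533, -0.532]
contact_force: [2.4, -1.9, 4.1]
opening: -0.0002
time_s: 5.38
tool_pos: [0.5449, 0.0621, 0.0642]
orientation: [-0.466, 0.466, 0.532, -0.532]
contact_force: [3.1, 0.1, 4.3]
opening: 0.0001
```

```bash
cat >> h.py <<'E'
def bar():
    for n in("top","side"):
        p,h,W=look(n); H,S,V=[h[...,i].astype(int) for i in range(3)]; d=np.hypot(W[...,0]-.545,W[...,1]-.06)
        o=(H>8)&(H<22)&(S>190)&(V>90)&(d<.085)&(W[...,2]>.03)
        if o.sum()>10: q=W[o]; print(n,o.sum(),"bar mean",np.round(np.mean(q,0)*1000,1),"z95",np.round(np.percentile(q[:,2],[50,90,95])*1000,1),"box x",np.round(((q[:,0]-.5179)*-.133+(q[:,1]-.2639)*.991).mean()*1000,1))
E
python3 - <<'E'
from h import *
bar(); st()
a,_=ctrl.read_camera("side"); cv2.imwrite("pics/m2.png",cv2.resize(a[80:240,130:290],(640,640),interpolation=cv2.INTER_CUBIC))
E
```

```text
top 95 bar mean [500.4  49.9  92.9] z95 [ 85.6  89.3 129.6] box x -209.7
side 245 bar mean [533.4  46.4  84.7] z95 [83.3 87.3 88.8] box x -217.6
t 5.47 tcp [544.8  62.1  64.2] jaw yaw 97.6 tilt 0.03 q [ 0.09  0.41  1.83  0.    0.91 -1.61] F [3.3 0.4 4.2] open -0.3
```

View pics/m2.png

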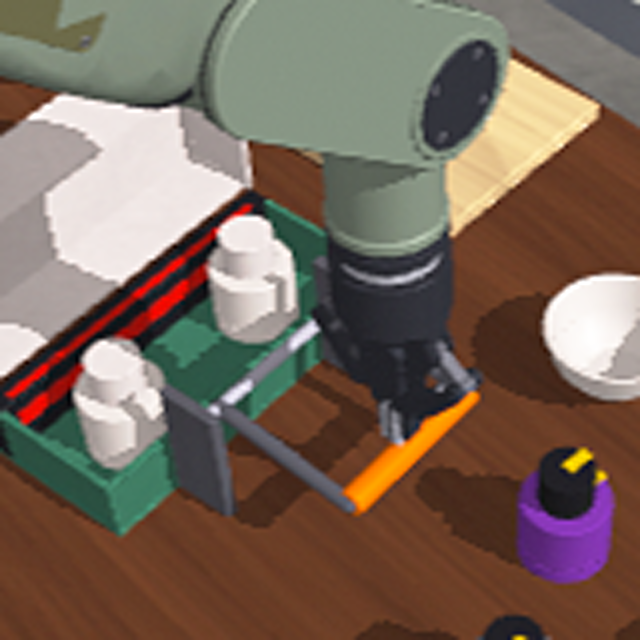

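Run:
```python
from h import *
def box(x,y,z): return [ .5179-.133*x-.991*y, .2639+.991*x-.133*y, z]
f=lambda X:np.round((proj("side",X)-[130,80])*4)
p,r,s=pose(); print("tcp",f(p/1000),"tcp+20up",f(p/1000+[0,0,.02]))
for z in(.061,.07,.078,.085):
    x=-.095-np.sqrt(.115**2-(z-.095)**2); print(z,x,[f(box(x,y,z)) for y in(-.062,0,.062)])
print("bracket tops",[f(box(-.108,y,.105)) for y in(-.078,.078)], "tray corner tops",[f(box(-.058,y,.054)) for y in(-.141,.141)])
```

```text
tcp [399. 452.] tcp+20up [398. 433.]
0.061 -0.20485900054160333 [array([458., 401.]), array([401., 455.]), array([342., 513.])]
0.07 -0.20724972160321825 [array([460., 394.]), array([403., 449.]), array([343., 506.])]
0.078 -0.20873653766490347 [array([462., 387.]), array([405., 442.]), array([344., 500.])]
0.085 -0.209564392373896 [array([463., 381.]), array([405., 436.]), array([345., 494.])]
bracket tops [array([364., 283.]), array([211., 416.])] tray corner tops [array([372., 254.]), array([102., 486.])]
```

Run:
```python
from h import *
for n in("top","side"):
    for j in jars(n): print(n,*j[:4],j[5])
    p,h,W=look(n); H,S,V=[h[...,i].astype(int) for i in range(3)]; z=W[...,2]; bx=((W[...,0]-.5179)*-.133+(W[...,1]-.2639)*.991)*1000; by=((W[...,0]-.5179)*-.991-(W[...,1]-.2639)*.133)*1000
    o=(H>8)&(H<25)&(S<170)&(z>.044)&(z<.056)&(abs(W[...,0]-.44)<.13)&(abs(W[...,1]+.29)<.15); print("crate",rect(W[o]))
    r=((H<6)|(H>174))&(S>170)&(V>100)&(abs(by)<150)&(bx>0)&(bx<90)
    for lo,hi in((20,48),(49,60)):
        m=r&(z*1000>lo)&(z*1000<hi); print("red",lo,m.sum(),"bx",np.round(np.percentile(bx[m],[10,50,90]),1),"by",np.round([by[m].min(),by[m].max()],1))
    g=(H>65)&(H<95)&(S>100)&(z>.048)&(z<.06)&(abs(by)<200); print("green tops by",np.round(np.nanpercentile(by[g],[1,99]),1),"bx",np.round(np.nanpercentile(bx[g],[1,10,50,99]),1))
```

```text
top [ 607.6 -226.1] 85 -72 10.2 188
top [602.5 -35.9] 85 2 10.7 187
top [ 483.1 -104.5] 85 -73 10.6 187
top [373.5 -62.2] 85 26 8.8 185
crate (array([ 439.1, -294.7]), array([160.3, 212.3]), 5.3)
red 20 225 bx [49.8 50.5 51.6] by [-127.2  124.5]
red 49 286 bx [55.1 57.9 60.7] by [-125.4  124.1]
green tops by [-139.3  139.1] bx [-58.8 -57.8 -52.8  53.3]
side [604.7 -37.8] 84 -1 9.1 149
side [ 609.  -227.9] 84 -72 9.0 184
side [ 484.2 -107. ] 84 -75 9.4 182
side [374.6 -67.2] 84 41 11.0 200
crate (array([ 441.8, -296.7]), array([161.9, 210.4]), 5.2)
red 20 163 bx [46.1 48.  49.7] by [-63.8 125. ]
red 49 135 bx [51.9 55.6 58.5] by [-127.   134.3]
green tops by [-139.8  141.1] bx [-61.7 -60.2 -52.5  48.8]
```

```bash
python3 -m inch '[{"xyz":[0,-10,0],"rotation":[0,0,0],"jaw":0},{"xyz":[0,-20,0],"rotation":[0,0,0],"jaw":0},{"xyz":[0,-40,0],"rotation":[0,0,0],"jaw":0},{"xyz":[0,-60,0],"rotation":[0,0,0],"jaw":0},{"xyz":[0,-60,0],"rotation":[0,0,0],"jaw":0}]'
python3 - <<'E'
from h import *
bar(); st()
a,_=ctrl.read_camera("side"); cv2.imwrite("pics/m3.png",cv2.resize(a[80:240,130:290],(640,640),interpolation=cv2.INTER_CUBIC))
E
```

```text
time_s: 6.35
tool_pos: [0.5454, 0.0618, 0.1259]
orientation: [-0.465, 0.466, 0.533, -0.531]
contact_force: [-1.2, -0.5, 0.6]
opening: -0.0002
top 106 bar mean [501.9  50.1  97.3] z95 [ 85.7  89.7 235.6] box x -209.8
side 309 bar mean [544.3  50.3  83.2] z95 [83.9 87.2 88. ] box x -215.2
t 6.45 tcp [544.1  61.7 123.9] jaw yaw 97.6 tilt 0.07 q [ 0.09  0.34  1.75  0.    1.05 -1.61] F [-0.1 -0.6  0.3] open 0.2
```

View pics/m3.png

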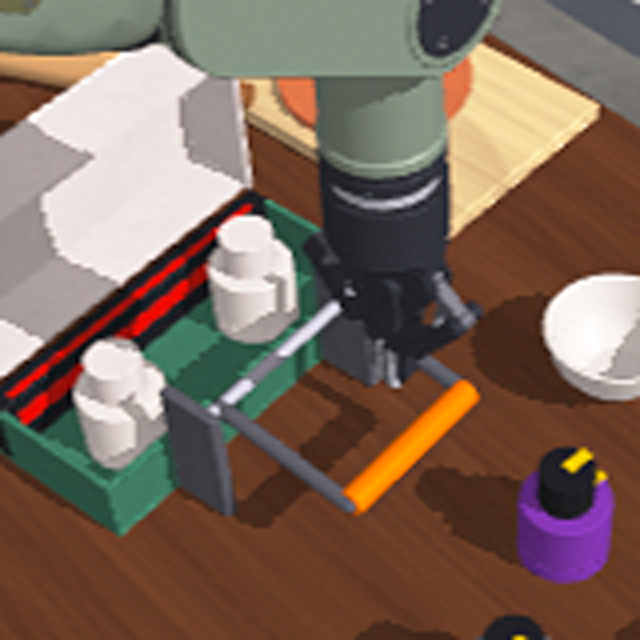

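```bash
python3 -m inch '[{"xyz":[-8,0,0],"rotation":[0,0,0],"jaw":0},{"xyz":[-8,25,0],"rotation":[0,0,0],"jaw":0},{"xyz":[-8,34,0],"rotation":[0,0,0],"jaw":0},{"xyz":[-8,38,0],"rotation":[0,0,0],"jaw":0},{"xyz":[-7,42,0],"rotation":[0,0,0],"jaw":0},{"xyz":[-6,46,0],"rotation":[0,0,0],"jaw":0}]'; python3 -m inch '[{"xyz":[1,4,0],"rotation":[0,0,0],"jaw":0},{"xyz":[1,8,0],"rotation":[0,0,0],"jaw":0},{"xyz":[1,8,0],"rotation":[0,0,0],"jaw":0}]';python3 - <<'E'
from h import *
bar(); st()
E
```

```text
time_s: 7.25
tool_pos: [0.546, 0.056, 0.0786]
orientation: [-0.465, 0.466, 0.532, -0.532]
contact_force: [-0.0, 0.3, -0.3]
opening: -0.0
time_s: 7.62
tool_pos: [0.5452, 0.0568, 0.07]
orientation: [0.466, -0.465, -0.532, 0.532]
contact_force: [-0.6, 0.5, -0.3]
opening: -0.0
top 91 bar mean [499.6  50.   94.1] z95 [ 85.8  88.9 164.2] box x -209.5
side 239 bar mean [531.8  45.4  85.9] z95 [83.1 87.5 92.4] box x -218.3
t 7.72 tcp [545.5  56.8  70.3] jaw yaw 97.6 tilt 0.01 q [ 0.08  0.4   1.82  0.    0.92 -1.62] F [-1.1 -0.5 -0.3] open -0.1
```

Run:
```python
from h import *
print((proj("side",[.5441,.0617,.1239])-[130,80])*4)
st()
# point cloud near TCP in both cams: lowest dark points above 
for n in("side","top"):
    p,h,W=look(n); d=np.hypot(W[...,0]-.5455,W[...,1]-.0568); V=h[...,2].astype(int)
    bx=((W[...,0]-.5179)*-.133+(W[...,1]-.2639)*.991)*1000; by=((W[...,0]-.5179)*-.991-(W[...,1]-.2639)*.133)*1000; z=W[...,2]*1000
    m=(d<.05)&(z>60)&(z<150)&~((h[...,0]>8)&(h[...,0]<22)&(h[...,1]>150))
    for lo in range(60,150,10):
        k=m&(z>=lo)&(z<lo+10)&(abs(by)<40)
        if k.sum()>3: print(n,lo,k.sum(),np.round(np.percentile(bx[k],[5,50,95])),np.round(np.percentile(by[k],[5,50,95])))
a=p if n=="side" else ctrl.read_camera("side")[0]
cv2.imwrite("pics/m4.png",cv2.resize(a[130:210,180:270],(720,640),interpolation=cv2.INTER_CUBIC))
```

```text
[395.53868839 395.31235994]
t 7.72 tcp [545.5  56.8  70.3] jaw yaw 97.6 tilt 0.01 q [ 0.08  0.4   1.82  0.    0.92 -1.62] F [-1.1 -0.5 -0.3] open -0.1
side 90 5 [-218. -213. -205.] [ 7. 10. 11.]
side 100 17 [-224. -216. -203.] [-0.  8. 13.]
side 110 27 [-224. -214. -199.] [ 0.  9. 13.]
side 120 20 [-223. -216. -205.] [ 5.  9. 12.]
side 130 20 [-234. -211. -198.] [ 7. 11. 14.]
side 140 68 [-239. -223. -182.] [-7. 11. 13.]
```

View pics/m4.png

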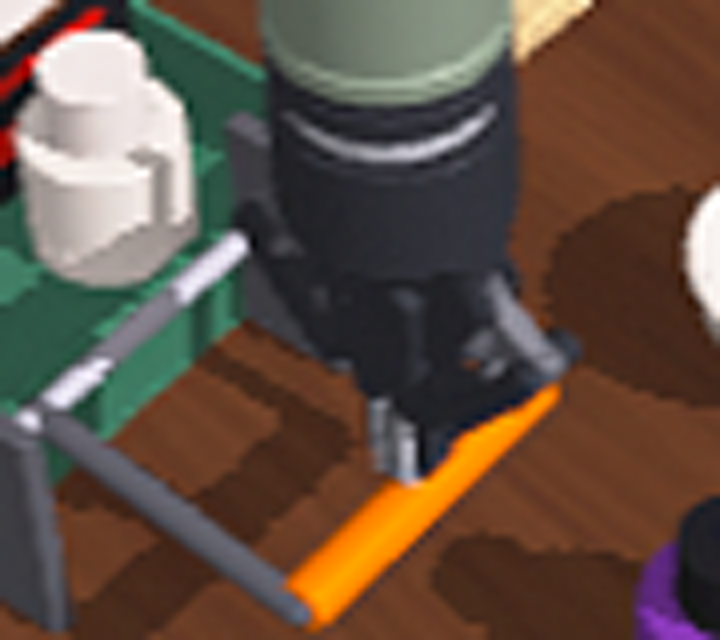

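```bash
python3 -m inch '[{"xyz":[0,-40,0],"rotation":[0,0,0],"jaw":0},{"xyz":[0,-80,0],"rotation":[0,0,0],"jaw":0},{"xyz":[0,-80,0],"rotation":[0,0,0],"jaw":0},{"xyz":[0,-80,0],"rotation":[0,0,0],"jaw":0}]'
python3 - <<'E'
from h import *
st(); t=pose()[0]
for n in("side","top"):
    p,h,W=look(n)
    bx=((W[...,0]-.5179)*-.133+(W[...,1]-.2639)*.991)*1000; by=((W[...,0]-.5179)*-.991-(W[...,1]-.2639)*.133)*1000; z=W[...,2]*1000
    org=(h[...,0]>8)&(h[...,0]<22)&(h[...,1]>150)
    m=(abs(bx+209)<50)&(abs(by)<40)&~org
    for lo in range(100,200,6):
        k=m&(z>=lo)&(z<lo+6)
        if k.sum()>2: print(n,lo,k.sum(),np.round(np.percentile(bx[k],[5,50,95])),np.round(np.percentile(by[k],[5,50,95])))
    k=org&(abs(bx+209)<30)&(abs(by)<60)&(z>40)&(z<120)
    for a,b in((-60,-20),(-20,20),(20,60)):
        kk=k&(by>a)&(by<b)
        if kk.sum()>5:
            A=np.c_[2*bx[kk],2*z[kk],np.ones(kk.sum())]; 
            print(n,"bar",a,kk.sum(),"z max",np.round(np.percentile(z[kk],[5,50,98]),1),"bx",np.round(np.percentile(bx[kk],[2,50,98]),1))
    hd=(h[...,1]<40)&(h[...,2]>90)&(bx>60)&(bx<260)&(abs(by)<135)&(z>20)&(z<260)
    for lo in range(60,260,20):
        k=hd&(bx>=lo)&(bx<lo+20)
        if k.sum()>5: print(n,"hood bx",lo,k.sum(),np.round(np.percentile(z[k],[2,50,98])))
E
```

```text
time_s: 8.38
tool_pos: [0.5449, 0.0567, 0.1498]
orientation: [0.466, -0.465, -0.532, 0.532]
contact_force: [0.3, 0.0, 0.0]
opening: 0.0001
t 8.38 tcp [544.9  56.7 149.8] jaw yaw 97.6 tilt 0.05 q [ 0.08  0.32  1.72  0.    1.11 -1.62] F [0.3 0.  0. ] open 0.1
side 172 6 [-218. -214. -206.] [ 7. 11. 11.]
side 178 12 [-224. -218. -204.] [-3.  9. 12.]
side 184 21 [-224. -217. -207.] [-4.  9. 12.]
side 190 15 [-225. -219. -201.] [-1.  8. 12.]
side 196 18 [-225. -214. -197.] [ 4. 10. 13.]
side bar -60 90 z max [76.7 84.2 88.4] bx [-221.8 -215.8 -204.5]
side bar -20 92 z max [76.5 84.3 89.2] bx [-222.6 -216.4 -205.8]
side bar 20 110 z max [74.4 83.5 88.5] bx [-222.3 -216.3 -203.7]
side hood bx 60 566 [ 53. 182. 187.]
side hood bx 80 884 [ 52. 181. 187.]
side hood bx 100 828 [ 53. 182. 187.]
side hood bx 120 1489 [ 54.  90. 186.]
top bar 20 95 z max [81.1 85.7 90.1] bx [-218.6 -209.1 -200.1]
top hood bx 60 914 [ 55. 185. 188.]
top hood bx 80 2138 [ 55. 184. 188.]
top hood bx 100 1971 [ 55. 185. 188.]
top hood bx 120 883 [183. 186. 189.]
```

```bash
python3 -m inch '[{"xyz":[0,40,0],"rotation":[0,0,0],"jaw":0},{"xyz":[0,80,0],"rotation":[0,0,0],"jaw":0},{"xyz":[0,80,0],"rotation":[0,0,0],"jaw":0}]'; for i in 1 2 3; do python3 -m inch '[{"xyz":[0,2,0],"rotation":[0,0,0],"jaw":0},{"xyz":[0,3,0],"rotation":[0,0,0],"jaw":0},{"xyz":[0,3,0],"rotation":[0,0,0],"jaw":0}]'|grep -v ori; done
```

```text
time_s: 8.85
tool_pos: [0.5426, 0.0566, 0.067]
orientation: [0.468, -0.464, -0.53, 0.534]
contact_force: [-0.4, -0.2, -0.3]
opening: 0.0001
time_s: 9.22
tool_pos: [0.546, 0.0569, 0.0683]
contact_force: [1.3, -0.4, -1.3]
opening: 0.0002
time_s: 9.6
tool_pos: [0.5454, 0.0568, 0.0643]
contact_force: [-0.7, 0.6, 0.7]
opening: -0.0
time_s: 9.98
tool_pos: [0.5456, 0.0569, 0.0615]
contact_force: [-1.0, 0.9, 3.2]
opening: 0.0002
```

```bash
for i in 1 2 3 ; do python3 -m inch '[{"xyz":[0.3,2,0],"rotation":[0,0,0],"jaw":0},{"xyz":[0.6,4,0],"rotation":[0,0,0],"jaw":0},{"xyz":[0.6,4,0],"rotation":[0,0,0],"jaw":0}]'|grep -v ori; done
python3 - <<'E'
from h import *
p,h,W=look("side")
bx=((W[...,0]-.5179)*-.133+(W[...,1]-.2639)*.991)*1000; by=((W[...,0]-.5179)*-.991-(W[...,1]-.2639)*.133)*1000; z=W[...,2]*1000
org=(h[...,0]>8)&(h[...,0]<22)&(h[...,1]>150)
k=org&(abs(bx+209)<30)&(abs(by)<60)&(z>40)&(z<120)
print("bar",np.round(np.percentile(z[k],[5,50,98]),1),"bx",np.round(np.percentile(bx[k],[2,50,98]),1))
E
```

```text
time_s: 10.35
tool_pos: [0.5455, 0.0574, 0.057]
contact_force: [0.4, -0.7, 2.1]
opening: -0.0002
time_s: 10.72
tool_pos: [0.5453, 0.058, 0.053]
contact_force: [0.9, 0.0, 1.0]
opening: -0.0001
time_s: 11.1
tool_pos: [0.5451, 0.0587, 0.049]
contact_force: [0.7, 0.0, 0.7]
opening: -0.0001
bar [61.  68.  81.7] bx [-222.  -215.1 -202. ]
```

```bash
for i in 1 2 3 ; do python3 -m inch '[{"xyz":[0.3,1,0],"rotation":[0,0,0],"jaw":0},{"xyz":[0.3,2,0],"rotation":[0,0,0],"jaw":0},{"xyz":[0.3,2,0],"rotation":[0,0,0],"jaw":0}]'|egrep 'pos|force'; done
python3 - <<'E'
from h import *
p,h,W=look("side")
bx=((W[...,0]-.5179)*-.133+(W[...,1]-.2639)*.991)*1000; by=((W[...,0]-.5179)*-.991-(W[...,1]-.2639)*.133)*1000; z=W[...,2]*1000
org=(h[...,0]>8)&(h[...,0]<22)&(h[...,1]>150)
k=org&(abs(bx+209)<30)&(abs(by)<60)&(z>40)&(z<120)
print("bar",np.round(np.percentile(z[k],[5,50,98]),1),"bx",np.round(np.percentile(bx[k],[2,50,98]),1))
cv2.imwrite("pics/m5.png",cv2.resize(p[70:230,110:310],(750,600),interpolation=cv2.INTER_CUBIC))
E
```

```text
tool_pos: [0.545, 0.059, 0.0472]
contact_force: [0.1, 0.6, 1.5]
tool_pos: [0.5451, 0.0591, 0.0468]
contact_force: [-4.2, 0.3, 12.8]
tool_pos: [0.5452, 0.0591, 0.0466]
contact_force: [-7.1, -2.0, 24.6]
bar [57.1 65.9 78.4] bx [-220.4 -214.9 -201.7]
```

View pics/m5.png

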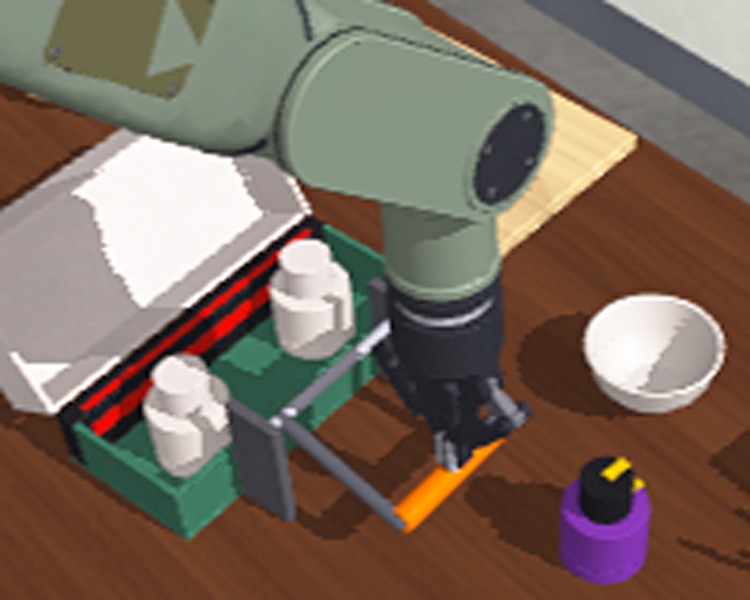

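```bash
python3 -m inch '[{"xyz":[0,-50,0],"rotation":[0,0,0],"jaw":0},{"xyz":[0,-110,0],"rotation":[0,0,0],"jaw":0.5},{"xyz":[0,-170,0],"rotation":[0,0,0],"jaw":1},{"xyz":[-60,-170,60],"rotation":[0,0,0],"jaw":1},{"xyz":[-120,-170,100],"rotation":[0,0,0],"jaw":1},{"xyz":[-180,-170,100],"rotation":[0,0,0],"jaw":1},{"xyz":[-180,-170,100],"rotation":[0,0,0],"jaw":1}]'
cat >> h.py <<'E'
def empties():
    for n in("top","side"):
        p,h,W=look(n); H,S,V=[h[...,i].astype(int) for i in range(3)]
        bx=((W[...,0]-.5179)*-.133+(W[...,1]-.2639)*.991)*1000; by=((W[...,0]-.5179)*-.991-(W[...,1]-.2639)*.133)*1000; z=W[...,2]*1000
        m=((S<60)&(V>90)&(abs(bx)<50)&(abs(by)<135)&(z>84)&(z<98)).astype(np.uint8)
        k,l,s,c=cv2.connectedComponentsWithStats(m)
        for i in range(1,k):
            if s[i,4]>30:
                q=W[l==i]; c,sz,_=rect(q); print(n,"empty cap",c,sz,"z",np.round(np.median(z[l==i]),1),"n",s[i,4],"box",np.round([np.median(bx[l==i]),np.median(by[l==i])],1))
E
python3 - <<'E'
from h import *
st(); bar(); empties()
for j in jars("top"): print(*j[:4])
E
```

```text
time_s: 13.2
tool_pos: [0.4687, -0.1347, 0.2131]
orientation: [0.466, -0.466, -0.531, 0.532]
contact_force: [-0.4, 0.5, 0.4]
opening: 0.0855
t 13.2 tcp [ 468.7 -134.7  213.1] jaw yaw 97.5 tilt 0.04 q [-0.3   0.18  1.74 -0.    1.22 -2.  ] F [-0.4  0.5  0.4] open 85.5
top 341 bar mean [544.6  60.9  67.8] z95 [68.2 71.3 71.9] box x -204.8
side 227 bar mean [530.5  52.5  65.9] z95 [66.5 70.  71.2] box x -211.2
top empty cap [589.1 282. ] [38.4 37.6] z 91.2 n 226 box [  8.  -72.9]
top empty cap [443.5 250.6] [38.6 37.5] z 91.4 n 233 box [-3.4 74.8]
side empty cap [583.8 270.7] [19.  38.5] z 89.0 n 63 box [ -2.9 -65.1]
side empty cap [444.6 247.1] [36.1 39.6] z 89.6 n 137 box [-8.6 74.4]
[ 608.4 -225.8] 85 -77 10.3
[602.7 -34.2] 85 -7 10.6
[ 483.5 -104.9] 85 -74 10.1
[373.4 -62.2] 85 26 9.0
```

Run:
```python
from h import *
go([589.8,281,190],7.65)
```

```text
shift [ 392.8   23.2 -173.9] rot [-0.1 90.   0. ] for yaw 7.65
shift [ 392.8   23.2 -173.9] rot [  0.  -90.    0.1] for yaw 187.65
```

```bash
python3 -m inch '[{"xyz":[393,0,-174],"rotation":[0,90,0],"jaw":1},{"xyz":[393,0,-174],"rotation":[0,90,0],"jaw":1},{"xyz":[393,0,-174],"rotation":[0,90,0],"jaw":1},{"xyz":[393,0,-174],"rotation":[0,90,0],"jaw":1},{"xyz":[393,0,-174],"rotation":[0,90,0],"jaw":1},{"xyz":[393,0,-174],"rotation":[0,90,0],"jaw":1},{"xyz":[393,0,-174],"rotation":[0,90,0],"jaw":1},{"xyz":[393,0,-174],"rotation":[0,90,0],"jaw":1},{"xyz":[393,0,-174],"rotation":[0,90,0],"jaw":1},{"xyz":[393,0,-174],"rotation":[0,90,0],"jaw":1},{"xyz":[393,23,-174],"rotation":[0,90,0],"jaw":1},{"xyz":[393,23,-174],"rotation":[0,90,0],"jaw":1}]'
python3 - <<'E'
from h import *
st(); go([589.8,281,41],7.65)
a,_=ctrl.read_camera("side"); cv2.imwrite("pics/m6.png",cv2.resize(a[30:230,90:310],(660,600),interpolation=cv2.INTER_CUBIC))
E
```

```text
time_s: 14.95
tool_pos: [0.5885, 0.2803, 0.1886]
orientation: [-0.705, 0.706, 0.047, -0.049]
contact_force: [0.1, -0.0, 0.4]
opening: 0.0855
t 14.95 tcp [588.5 280.3 188.6] jaw yaw 7.8 tilt 0.24 q [0.43 0.45 1.4  0.   1.29 0.29] F [ 0.1 -0.   0.4] open 85.5
shift [  1.9 147.6   0.7] rot [ 0.1  0.1 -0.2] for yaw 7.65
shift [  1.9 147.6   0.7] rot [-4.000e-01 -1.799e+02 -1.000e-01] for yaw 187.65
```

View pics/m6.png

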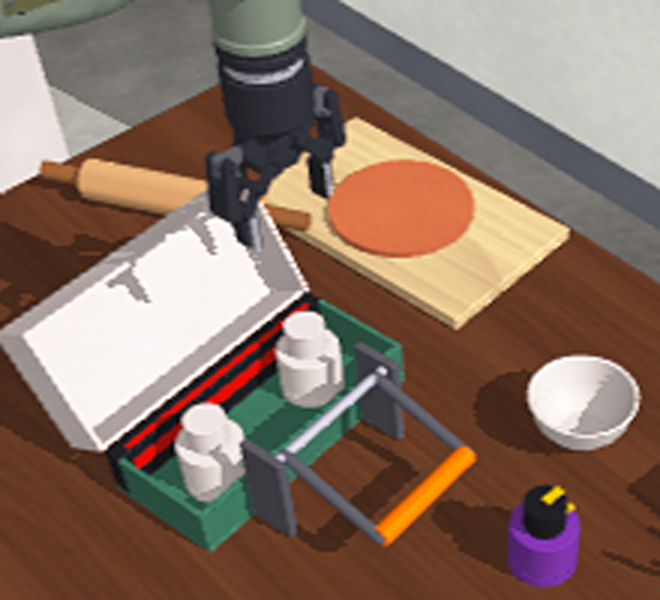

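```bash
cat > tip.py <<'E'
from h import *
p0,r,s=pose(); M=r.as_matrix(); print("tcp",np.round(p0,1))
for n in("side","top"):
    p,h,W=look(n); L=(W*1000-p0)@M   # tool coords x jaw, y forward(down), z
    m=(abs(L[...,0])<80)&(abs(L[...,2])<60)&(L[...,1]>-110)&(L[...,1]<15)&(h[...,2]<200)&(W[...,2]>.1)
    print(n,"px of tcp",np.round(proj(n,p0/1000),1))
    for lo in range(-60,12,6):
        for sg in(-1,1):
            k=m&(L[...,1]>=lo)&(L[...,1]<lo+6)&(L[...,0]*sg>0)
            if k.sum()>2: q=L[k]; print(n,lo,sg,k.sum(),"x",np.round(np.percentile(q[:,0],[5,50,95])),"z",np.round(np.percentile(q[:,2],[5,50,95])))
E
python3 tip.py
python3 - <<'E'
from h import *
for n in("side",): print(proj(n,[.5895,.281,.092]), (proj(n,[.5895,.281,.092])-[90,30])*3)
E
```

```text
tcp [589.4 280.5 189.9]
side px of tcp [186.7 112.1]
side -60 -1 14 x [-56. -53. -43.] z [-13.  -8.   4.]
side -60 1 14 x [41. 43. 51.] z [-14.  -6.   7.]
side -54 -1 16 x [-56. -54. -44.] z [-12.  -8.   3.]
side -54 1 16 x [42. 43. 50.] z [-12.  -4.   9.]
side -48 -1 14 x [-56. -48. -44.] z [-15.  -9.   3.]
side -48 1 11 x [41. 43. 57.] z [-13.  -8.   4.]
side -42 -1 5 x [-51. -49. -49.] z [-13.  -9.  -6.]
side -42 1 11 x [42. 44. 45.] z [-11.  -5.   8.]
top px of tcp [114.4 186.5]
top -60 -1 8 x [-57. -55. -50.] z [-10.  -7.  -3.]
top -60 1 7 x [42. 45. 55.] z [-11.  -7.  -5.]
top -54 -1 6 x [-55. -50. -45.] z [-11.  -8.  -6.]
top -54 1 6 x [42. 44. 54.] z [-11.  -8.  -7.]
top -48 -1 4 x [-49. -48. -46.] z [-11. -11. -10.]
top -48 1 8 x [42. 43. 52.] z [-11.  -6.  -1.]
top -42 1 4 x [42. 42. 45.] z [-10.  -8.  -0.]
[190.54610257 137.55794819] [301.63830771 322.67384457]
```

```bash
python3 -m inch '[{"xyz":[1,50,0],"rotation":[0,0,0],"jaw":1},{"xyz":[1,100,0],"rotation":[0,0,0],"jaw":1},{"xyz":[1,135,0],"rotation":[0,0,0],"jaw":1},{"xyz":[1,148,0],"rotation":[0,0,0],"jaw":1},{"xyz":[1,148,0],"rotation":[0,0,0],"jaw":1},{"xyz":[1,148,0],"rotation":[0,0,0],"jaw":1}]'; python3 -m inch '[{"xyz":[0,0,0],"rotation":[0,0,0],"jaw":0.3},{"xyz":[0,0,0],"rotation":[0,0,0],"jaw":0.2},{"xyz":[0,0,0],"rotation":[0,0,0],"jaw":0},{"xyz":[0,0,0],"rotation":[0,0,0],"jaw":0},{"xyz":[0,0,0],"rotation":[0,0,0],"jaw":0},{"xyz":[0,0,0],"rotation":[0,0,0],"jaw":0}]'
```

```text
time_s: 15.85
tool_pos: [0.5926, 0.2812, 0.0445]
orientation: [0.706, -0.705, -0.048, 0.046]
contact_force: [-0.3, 0.9, 0.0]
opening: 0.0854
time_s: 16.6
tool_pos: [0.5918, 0.2809, 0.0433]
orientation: [0.706, -0.705, -0.048, 0.046]
contact_force: [0.2, 0.1, 5.7]
opening: 0.0383
```

```bash
python3 -m inch '[{"xyz":[0,-10,0],"rotation":[0,0,0],"jaw":0},{"xyz":[0,-30,0],"rotation":[0,0,0],"jaw":0},{"xyz":[0,-70,0],"rotation":[0,0,0],"jaw":0},{"xyz":[0,-115,0],"rotation":[0,0,0],"jaw":0},{"xyz":[0,-150,0],"rotation":[0,0,0],"jaw":0},{"xyz":[0,-155,0],"rotation":[0,0,0],"jaw":0},{"xyz":[0,-155,0],"rotation":[0,0,0],"jaw":0}]'
python3 - <<'E'
from h import *
st(); go([443.5,-340,195],5); go([443.5,-340,195],-20)
E
```

```text
time_s: 17.48
tool_pos: [0.5904, 0.2803, 0.1962]
orientation: [-0.705, 0.706, 0.046, -0.048]
contact_force: [-1.2, -0.1, -0.6]
opening: 0.0385
t 17.48 tcp [590.4 280.3 196.2] jaw yaw 7.6 tilt 0.12 q [0.43 0.45 1.39 0.   1.31 0.29] F [-1.2 -0.1 -0.6] open 38.5
shift [-228.     1.9 -595.2] rot [ 0.   2.6 -0.1] for yaw 5
shift [-228.     1.9 -595.2] rot [  -0.2 -177.4   -0. ] for yaw 185
shift [-228.     1.9 -595.2] rot [ 0.1 27.6 -0.1] for yaw -20
shift [-228.     1.9 -595.2] rot [-1.000e-01 -1.524e+02 -1.000e-01] for yaw 160
```

```bash
python3 -m inch '[{"xyz":[-8,0,-20],"rotation":[0,2,0],"jaw":0},{"xyz":[-23,0,-60],"rotation":[0,2.6,0],"jaw":0},{"xyz":[-42,0,-110],"rotation":[0,2.6,0],"jaw":0},{"xyz":[-61,0,-160],"rotation":[0,2.6,0],"jaw":0},{"xyz":[-81,0,-212],"rotation":[0,2.6,0],"jaw":0},{"xyz":[-101,0,-264],"rotation":[0,2.6,0],"jaw":0},{"xyz":[-122,0,-318],"rotation":[0,2.6,0],"jaw":0},{"xyz":[-143,0,-372],"rotation":[0,2.6,0],"jaw":0},{"xyz":[-163,0,-426],"rotation":[0,2.6,0],"jaw":0},{"xyz":[-184,0,-480],"rotation":[0,2.6,0],"jaw":0},{"xyz":[-205,0,-534],"rotation":[0,2.6,0],"jaw":0},{"xyz":[-220,0,-574],"rotation":[0,2.6,0],"jaw":0}]'; python3 -m inch '[{"xyz":[-7,0,-20],"rotation":[0,0,0],"jaw":0},{"xyz":[-7,0,-20],"rotation":[0,0,0],"jaw":0}]'
python3 - <<'E'
from h import *
st(); go([443.5,-340,48],5)
E
```

```text
time_s: 18.98
tool_pos: [0.4464, -0.3196, 0.1957]
orientation: [0.707, -0.706, -0.029, 0.031]
contact_force: [0.5, -0.2, -1.0]
opening: 0.0382
time_s: 19.23
tool_pos: [0.4427, -0.3386, 0.1962]
orientation: [0.707, -0.706, -0.029, 0.031]
contact_force: [1.0, 1.2, -0.6]
opening: 0.0382
t 19.23 tcp [ 442.7 -338.6  196.2] jaw yaw 4.9 tilt 0.15 q [-0.67  0.3   1.62  0.    1.22 -0.76] F [ 1.   1.2 -0.6] open 38.2
shift [  0.9 148.1  -1.8] rot [-0.1 -0.1 -0.1] for yaw 5
shift [  0.9 148.1  -1.8] rot [  0.2 179.9  -0.2] for yaw 185
```

```bash
python3 -m inch '[{"xyz":[1,30,-2],"rotation":[0,0,0],"jaw":0},{"xyz":[1,80,-2],"rotation":[0,0,0],"jaw":0},{"xyz":[1,120,-2],"rotation":[0,0,0],"jaw":0},{"xyz":[1,140,-2],"rotation":[0,0,0],"jaw":0},{"xyz":[1,146,-2],"rotation":[0,0,0],"jaw":0},{"xyz":[1,148,-2],"rotation":[0,0,0],"jaw":0},{"xyz":[1,149,-2],"rotation":[0,0,0],"jaw":0},{"xyz":[1,150,-2],"rotation":[0,0,0],"jaw":0},{"xyz":[1,150,-2],"rotation":[0,0,0],"jaw":0}]'; python3 -m inch '[{"xyz":[0,0.5,0],"rotation":[0,0,0],"jaw":0},{"xyz":[0,1,0],"rotation":[0,0,0],"jaw":0},{"xyz":[0,1,0],"rotation":[0,0,0],"jaw":0}]'
```

```text
time_s: 20.35
tool_pos: [0.4455, -0.3402, 0.0477]
orientation: [-0.706, 0.707, 0.031, -0.031]
contact_force: [0.4, 0.4, -0.5]
opening: 0.0383
time_s: 20.72
tool_pos: [0.4452, -0.34, 0.0462]
orientation: [0.706, -0.706, -0.031, 0.031]
contact_force: [0.3, -0.1, -2.0]
opening: 0.0381
```

```bash
python3 -m inch '[{"xyz":[0,1,0],"rotation":[0,0,0],"jaw":0},{"xyz":[0,1,0],"rotation":[0,0,0],"jaw":0}]'; python3 -m inch '[{"xyz":[0,1,0],"rotation":[0,0,0],"jaw":0},{"xyz":[0,1,0],"rotation":[0,0,0],"jaw":0}]'; python3 -m inch '[{"xyz":[0,0.5,0],"rotation":[0,0,0],"jaw":0},{"xyz":[0,0.5,0],"rotation":[0,0,0],"jaw":0}]'
```

```text
time_s: 20.98
tool_pos: [0.4454, -0.34, 0.0453]
orientation: [0.706, -0.706, -0.031, 0.031]
contact_force: [0.9, -0.6, -0.3]
opening: 0.0384
time_s: 21.22
tool_pos: [0.4454, -0.3401, 0.0452]
orientation: [-0.706, 0.707, 0.031, -0.031]
contact_force: [-1.5, 0.8, 6.1]
opening: 0.0383
time_s: 21.48
tool_pos: [0.4455, -0.3401, 0.0452]
orientation: [-0.706, 0.707, 0.031, -0.031]
contact_force: [-1.0, 2.6, 8.1]
opening: 0.0383
```

```bash
python3 -m inch '[{"xyz":[0,0,0],"rotation":[0,0,0],"jaw":0.6},{"xyz":[0,0,0],"rotation":[0,0,0],"jaw":0.8},{"xyz":[0,0,0],"rotation":[0,0,0],"jaw":0.8},{"xyz":[0,-15,0],"rotation":[0,0,0],"jaw":0.8},{"xyz":[0,-40,0],"rotation":[0,0,0],"jaw":0.8},{"xyz":[0,-90,0],"rotation":[0,0,0],"jaw":1},{"xyz":[0,-150,0],"rotation":[0,0,0],"jaw":1},{"xyz":[0,-150,0],"rotation":[0,0,0],"jaw":1}]'
python3 - <<'E'
from h import *
st(); empties(); go([444.2,249.5,150],7.65)
E
```

```text
time_s: 22.48
tool_pos: [0.4479, -0.3421, 0.2002]
orientation: [-0.703, 0.709, 0.034, -0.028]
contact_force: [-0.6, 0.3, -0.5]
opening: 0.0853
t 22.48 tcp [ 447.9 -342.1  200.2] jaw yaw 5.0 tilt 0.73 q [-0.67  0.3   1.61  0.    1.22 -0.76] F [-0.6  0.3 -0.5] open 85.3
top empty cap [444.7 250.6] [38.6 37.6] z 91.2 n 232 box [-3.3 74.8]
shift [ 50.6  44.2 587.4] rot [ 0.1 -2.6  0.1] for yaw 7.65
shift [ 50.6  44.2 587.4] rot [-1.000e-01  1.774e+02  1.000e-01] for yaw 187.65
```

```bash
python3 -m inch '[{"xyz":[50,0,587],"rotation":[0,-2.6,0],"jaw":1},{"xyz":[50,0,587],"rotation":[0,-2.6,0],"jaw":1},{"xyz":[50,0,587],"rotation":[0,-2.6,0],"jaw":1},{"xyz":[50,0,587],"rotation":[0,-2.6,0],"jaw":1},{"xyz":[50,0,587],"rotation":[0,-2.6,0],"jaw":1},{"xyz":[50,0,587],"rotation":[0,-2.6,0],"jaw":1},{"xyz":[50,0,587],"rotation":[0,-2.6,0],"jaw":1},{"xyz":[50,0,587],"rotation":[0,-2.6,0],"jaw":1},{"xyz":[50,0,587],"rotation":[0,-2.6,0],"jaw":1},{"xyz":[50,0,587],"rotation":[0,-2.6,0],"jaw":1},{"xyz":[50,0,587],"rotation":[0,-2.6,0],"jaw":1},{"xyz":[50,0,587],"rotation":[0,-2.6,0],"jaw":1}]';python3 -m inch '[{"xyz":[0,45,0],"rotation":[0,0,0],"jaw":1},{"xyz":[0,45,0],"rotation":[0,0,0],"jaw":1},{"xyz":[0,45,0],"rotation":[0,0,0],"jaw":1}]'
python3 - <<'E'
from h import *
st(); go([444.5,249.5,45],7.65)
E
```

```text
time_s: 24.08
tool_pos: [0.4428, 0.248, 0.1927]
orientation: [-0.705, 0.706, 0.046, -0.048]
contact_force: [0.1, -0.0, 0.0]
opening: 0.0851
time_s: 24.45
tool_pos: [0.4442, 0.2485, 0.1498]
orientation: [0.706, -0.705, -0.047, 0.046]
contact_force: [0.1, -0.2, 0.3]
opening: 0.0854
t 24.45 tcp [444.2 248.5 149.8] jaw yaw 7.6 tilt 0.06 q [ 0.49  0.26  1.8  -0.    1.08  0.36] F [ 0.1 -0.2  0.3] open 85.4
shift [  0.3 104.8   0.9] rot [-0.  -0.1  0.1] for yaw 7.65
shift [  0.3 104.8   0.9] rot [-1.000e-01  1.799e+02 -0.000e+00] for yaw 187.65
```

```bash
python3 -m inch '[{"xyz":[0,50,1],"rotation":[0,0,0],"jaw":1},{"xyz":[0,90,1],"rotation":[0,0,0],"jaw":1},{"xyz":[0,105,1],"rotation":[0,0,0],"jaw":1},{"xyz":[0,105,1],"rotation":[0,0,0],"jaw":1},{"xyz":[0,105,1],"rotation":[0,0,0],"jaw":0.3},{"xyz":[0,105,1],"rotation":[0,0,0],"jaw":0.2},{"xyz":[0,105,1],"rotation":[0,0,0],"jaw":0},{"xyz":[0,105,1],"rotation":[0,0,0],"jaw":0},{"xyz":[0,105,1],"rotation":[0,0,0],"jaw":0},{"xyz":[0,105,1],"rotation":[0,0,0],"jaw":0}]'; python3 -m inch '[{"xyz":[0,-10,0],"rotation":[0,0,0],"jaw":0},{"xyz":[0,-30,0],"rotation":[0,0,0],"jaw":0},{"xyz":[0,-70,0],"rotation":[0,0,0],"jaw":0},{"xyz":[0,-115,0],"rotation":[0,0,0],"jaw":0},{"xyz":[0,-145,0],"rotation":[0,0,0],"jaw":0},{"xyz":[0,-150,0],"rotation":[0,0,0],"jaw":0},{"xyz":[0,-150,0],"rotation":[0,0,0],"jaw":0}]'
python3 - <<'E'
from h import *
st(); go([435.5,-250,195],5)
E
```

```text
time_s: 25.7
tool_pos: [0.4445, 0.2506, 0.0452]
orientation: [0.706, -0.705, -0.048, 0.046]
contact_force: [0.9, -0.2, 6.5]
opening: 0.0382
time_s: 26.58
tool_pos: [0.4428, 0.2498, 0.1931]
orientation: [-0.705, 0.706, 0.047, -0.048]
contact_force: [0.2, -0.4, -2.0]
opening: 0.0381
t 26.57 tcp [442.8 249.8 193.1] jaw yaw 7.6 tilt 0.07 q [0.49 0.23 1.73 0.   1.18 0.36] F [ 0.2 -0.4 -2. ] open 38.1
shift [ -73.7   -1.6 -494.4] rot [ 0.   2.6 -0.1] for yaw 5
shift [ -73.7   -1.6 -494.4] rot [-1.000e-01 -1.774e+02 -0.000e+00] for yaw 185
```

```bash
python3 -m inch '[{"xyz":[-3,0,-20],"rotation":[0,2.6,0],"jaw":0},{"xyz":[-9,0,-60],"rotation":[0,2.6,0],"jaw":0},{"xyz":[-17,0,-112],"rotation":[0,2.6,0],"jaw":0},{"xyz":[-24,0,-164],"rotation":[0,2.6,0],"jaw":0},{"xyz":[-32,0,-216],"rotation":[0,2.6,0],"jaw":0},{"xyz":[-40,0,-268],"rotation":[0,2.6,0],"jaw":0},{"xyz":[-48,0,-320],"rotation":[0,2.6,0],"jaw":0},{"xyz":[-56,0,-372],"rotation":[0,2.6,0],"jaw":0},{"xyz":[-64,0,-424],"rotation":[0,2.6,0],"jaw":0},{"xyz":[-70,0,-465],"rotation":[0,2.6,0],"jaw":0},{"xyz":[-74,0,-494],"rotation":[0,2.6,0],"jaw":0},{"xyz":[-74,0,-494],"rotation":[0,2.6,0],"jaw":0}]'; python3 -m inch '[{"xyz":[0,0,0],"rotation":[0,0,0],"jaw":0},{"xyz":[0,40,0],"rotation":[0,0,0],"jaw":0},{"xyz":[0,90,0],"rotation":[0,0,0],"jaw":0},{"xyz":[0,125,0],"rotation":[0,0,0],"jaw":0},{"xyz":[0,140,0],"rotation":[0,0,0],"jaw":0},{"xyz":[0,144,0],"rotation":[0,0,0],"jaw":0},{"xyz":[0,146,0],"rotation":[0,0,0],"jaw":0},{"xyz":[0,147,0],"rotation":[0,0,0],"jaw":0},{"xyz":[0,147,0],"rotation":[0,0,0],"jaw":0}]';  python3 -m inch '[{"xyz":[0,1,0],"rotation":[0,0,0],"jaw":0},{"xyz":[0,1,0],"rotation":[0,0,0],"jaw":0}]'
```

```text
time_s: 28.08
tool_pos: [0.4341, -0.251, 0.1922]
orientation: [0.707, -0.706, -0.028, 0.03]
contact_force: [-1.1, 0.8, -0.3]
opening: 0.0382
time_s: 29.2
tool_pos: [0.4362, -0.2496, 0.0475]
orientation: [-0.706, 0.707, 0.032, -0.031]
contact_force: [-0.3, -0.1, -1.4]
opening: 0.0382
time_s: 29.45
tool_pos: [0.4363, -0.2498, 0.0471]
orientation: [-0.706, 0.707, 0.032, -0.031]
contact_force: [-1.1, -0.4, 6.8]
opening: 0.0386
```

```bash
python3 -m inch '[{"xyz":[0,0,0],"rotation":[0,0,0],"jaw":0.6},{"xyz":[0,0,0],"rotation":[0,0,0],"jaw":0.8},{"xyz":[0,0,0],"rotation":[0,0,0],"jaw":0.8},{"xyz":[0,-15,0],"rotation":[0,0,0],"jaw":0.8},{"xyz":[0,-40,0],"rotation":[0,0,0],"jaw":0.8},{"xyz":[0,-90,0],"rotation":[0,0,0],"jaw":1},{"xyz":[0,-150,0],"rotation":[0,0,0],"jaw":1},{"xyz":[0,-150,0],"rotation":[0,0,0],"jaw":1}]'
python3 - <<'E'
from h import *
st()
for n in("top","side"):
    for j in jars(n): print(n,*j[:5])
a,_=ctrl.read_camera("side"); b,_=ctrl.read_camera("top")
cv2.imwrite("pics/m7.png",np.hstack([cv2.resize(a[180:384,200:404],(400,400)),cv2.resize(b[100:304,220:424],(400,400))]))
E
```

```text
time_s: 30.45
tool_pos: [0.4386, -0.251, 0.2018]
orientation: [-0.704, 0.709, 0.035, -0.027]
contact_force: [-0.0, -0.3, -1.2]
opening: 0.0854
t 30.45 tcp [ 438.6 -251.   201.8] jaw yaw 5.0 tilt 0.71 q [-0.54  0.21  1.74  0.    1.19 -0.63] F [-0.  -0.3 -1.2] open 85.4
top [ 608.2 -225.6] 85 -77 10.5 [  9. 155. 227.]
top [602.5 -35.3] 85 -1 10.8 [138. 158. 195.]
top [ 483.1 -104.9] 85 -72 10.2 [100.  17. 163.]
top [373.6 -62.2] 85 26 8.7 [138. 157. 200.]
side [601.9 -39.1] 84 13 9.7 [139. 177. 149.]
side [ 610.  -228.9] 84 -75 7.9 [  9.  173.  215.5]
side [ 484.  -108.2] 84 -72 8.4 [113.  20. 138.]
side [374.4 -66.3] 84 37 10.2 [139. 178. 176.]
```

View pics/m7.png

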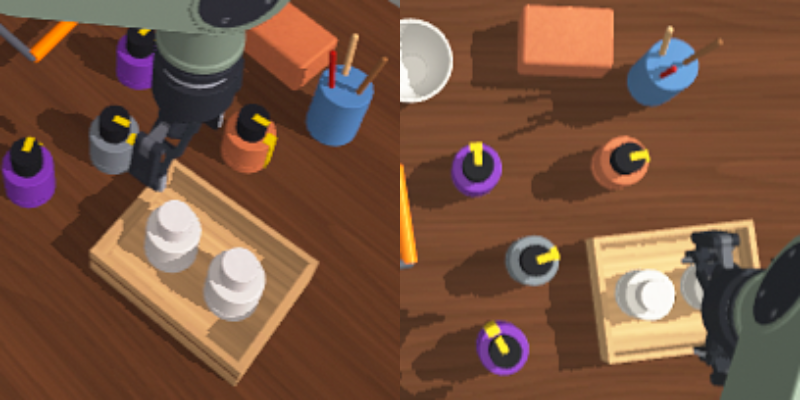

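```bash
cat >> h.py <<'E'
def strip(c0,r=60):
    """strip yaw(s) of jar near c0 (mm)"""
    for n in("top","side"):
        p,h,W=look(n); H,S,V=[h[...,i].astype(int) for i in range(3)]; X=W*1000; z=X[...,2]
        near=np.hypot(X[...,0]-c0[0],X[...,1]-c0[1])<r
        yel=(H>20)&(H<36)&(S>150)&(V>60)&near
        for j in jars_cached(n,p,h,W):
            if np.hypot(*(j[0]-c0))<r:
                c=j[0]; q=X[yel]-[*c,0]; rr=np.hypot(q[:,0],q[:,1])
                for nm,k in(("cap",(rr<24)&(q[:,2]>j[1]-8)),("rim+side",(rr>24)&(rr<38))):
                    if k.sum()>3:
                        a=np.degrees(np.angle(np.sum(q[k][:,0]+1j*q[k][:,1]))); d=q[k][:,:2]
                        u=np.linalg.svd(d-d.mean(0))[2][0] if nm=="cap" else np.zeros(2); u=u*np.sign(u@d.mean(0)) if nm=="cap" else u
                        print(n,c,j[1],nm,k.sum(),"yaw",round(a,1),"line",round(np.degrees(np.arctan2(u[1],u[0])),1),"z",np.round(np.percentile(q[k][:,2],[5,95])))
def jars_cached(n,p,h,W):
    global look; o=look; look=lambda n:(p,h,W)
    try: return jars(n)
    finally: look=o
E
python3 - <<'E'
from h import *
strip([608,-226]); strip([483,-105])
go([608.9,-227,150],15); go([483.6,-106,150],15)
E
```

```text
top [ 607.7 -225.8] 85 cap 38 yaw -72.4 line -86.5 z [83. 88.]
top [ 607.7 -225.8] 85 rim+side 6 yaw -79.4 line 0.0 z [54. 58.]
side [ 610.7 -228.1] 84 cap 34 yaw -82.7 line -81.0 z [82. 87.]
side [ 610.7 -228.1] 84 rim+side 46 yaw -83.0 line 0.0 z [ 9. 58.]
top [ 483.8 -104.7] 85 cap 43 yaw -76.7 line -72.8 z [82. 88.]
top [ 483.8 -104.7] 85 rim+side 20 yaw -74.3 line 0.0 z [54. 58.]
side [ 483.  -108.3] 84 cap 34 yaw -66.0 line -76.5 z [81. 88.]
side [ 483.  -108.3] 84 rim+side 11 yaw -71.6 line 0.0 z [52. 57.]
shift [175.   44.3   6.6] rot [ -0.1 -10.   -0.1] for yaw 15
shift [175.   44.3   6.6] rot [ 2.0e-01  1.7e+02 -1.0e-01] for yaw 195
shift [ 60.8  44.7 138.2] rot [ -0.1 -10.   -0.1] for yaw 15
shift [ 60.8  44.7 138.2] rot [ 2.0e-01  1.7e+02 -1.0e-01] for yaw 195
```

```bash
python3 -m inch '[{"xyz":[60,0,3],"rotation":[0,10,0],"jaw":1},{"xyz":[120,10,5],"rotation":[0,20,0],"jaw":1},{"xyz":[174,30,8],"rotation":[0,30,0],"jaw":1},{"xyz":[174,47,8],"rotation":[0,40,0],"jaw":1},{"xyz":[174,47,8],"rotation":[0,50,0],"jaw":1},{"xyz":[174,47,8],"rotation":[0,60,0],"jaw":1},{"xyz":[174,47,8],"rotation":[0,70,0],"jaw":1},{"xyz":[174,47,8],"rotation":[0,80,0],"jaw":1},{"xyz":[174,47,8],"rotation":[0,86,0],"jaw":1},{"xyz":[174,47,8],"rotation":[0,86,0],"jaw":1},{"xyz":[174,47,8],"rotation":[0,86,0],"jaw":1}]'
python3 - <<'E'
from h import *
st()
for n in("top","side"):
    for j in jars(n): print(n,*j[:4])
go([608.9,-227,41],-81)
E
```

```text
time_s: 32.22
tool_pos: [0.6082, -0.226, 0.1483]
orientation: [-0.538, 0.538, -0.459, 0.458]
contact_force: [-0.8, -0.3, -0.8]
opening: 0.0853
t 32.23 tcp [ 608.2 -226.   148.3] jaw yaw -80.9 tilt 0.06 q [-0.37  0.47  1.47  0.    1.2   1.04] F [-0.8 -0.3 -0.8] open 85.3
top [602.4 -34.7] 85 -4 10.8
top [ 482.6 -105. ] 85 -69 10.2
top [373.6 -62.2] 85 26 8.8
side [603.8 -37.8] 84 0 9.9
side [ 609.3 -228.4] 84 -70 8.3
side [ 484.1 -108.4] 84 -73 8.4
side [374.6 -67.8] 84 43 11.4
shift [  1.  107.5   0.5] rot [ 0.   0.1 -0. ] for yaw -81
shift [  1.  107.5   0.5] rot [  -0.  -179.9   -0. ] for yaw 99
```

```bash
python3 -m inch '[{"xyz":[1,50,0],"rotation":[0,0,0],"jaw":1},{"xyz":[1,90,0],"rotation":[0,0,0],"jaw":1},{"xyz":[1,107,0],"rotation":[0,0,0],"jaw":1},{"xyz":[1,107,0],"rotation":[0,0,0],"jaw":1},{"xyz":[1,107,0],"rotation":[0,0,0],"jaw":0.3},{"xyz":[1,107,0],"rotation":[0,0,0],"jaw":0.2},{"xyz":[1,107,0],"rotation":[0,0,0],"jaw":0},{"xyz":[1,107,0],"rotation":[0,0,0],"jaw":0},{"xyz":[1,107,0],"rotation":[0,0,0],"jaw":0},{"xyz":[1,107,0],"rotation":[0,0,0],"jaw":0}]'; python3 -m inch '[{"xyz":[0,-10,0],"rotation":[0,0,0],"jaw":0},{"xyz":[0,-30,0],"rotation":[0,0,0],"jaw":0},{"xyz":[0,-70,0],"rotation":[0,0,0],"jaw":0},{"xyz":[0,-115,0],"rotation":[0,0,0],"jaw":0},{"xyz":[0,-145,0],"rotation":[0,0,0],"jaw":0},{"xyz":[0,-155,0],"rotation":[0,0,0],"jaw":0},{"xyz":[0,-155,0],"rotation":[0,0,0],"jaw":0}]'
python3 - <<'E'
from h import *
st(); go([563.2,268.7,195],97.65); strip([608,-227])
E
```

```text
time_s: 33.58
tool_pos: [0.6094, -0.2272, 0.0435]
orientation: [0.538, -0.537, 0.458, -0.46]
contact_force: [-1.0, 1.4, 5.8]
opening: 0.0381
time_s: 34.45
tool_pos: [0.6082, -0.227, 0.1963]
orientation: [-0.538, 0.538, -0.459, 0.459]
contact_force: [-0.3, 0.7, -5.1]
opening: 0.038
t 34.45 tcp [ 608.2 -227.   196.3] jaw yaw -81.0 tilt 0.05 q [-0.37  0.44  1.4   0.    1.3   1.04] F [-0.3  0.7 -5.1] open 38.0
shift [-496.6    1.5   33.4] rot [-0.000e+00 -1.786e+02 -1.000e-01] for yaw 97.65
shift [-496.6    1.5   33.4] rot [ 0.   1.4 -0. ] for yaw 277.65
```

```bash
python3 -m inch '[{"xyz":[-15,0,1],"rotation":[0,-9,0],"jaw":0},{"xyz":[-40,0,3],"rotation":[0,-18,0],"jaw":0},{"xyz":[-70,0,5],"rotation":[0,-27,0],"jaw":0},{"xyz":[-100,0,7],"rotation":[0,-36,0],"jaw":0},{"xyz":[-130,0,9],"rotation":[0,-45,0],"jaw":0},{"xyz":[-160,0,11],"rotation":[0,-54,0],"jaw":0},{"xyz":[-190,0,13],"rotation":[0,-63,0],"jaw":0},{"xyz":[-215,0,15],"rotation":[0,-72,0],"jaw":0},{"xyz":[-235,0,16],"rotation":[0,-81,0],"jaw":0},{"xyz":[-250,0,17],"rotation":[0,-88,0],"jaw":0},{"xyz":[-250,0,17],"rotation":[0,-90,0],"jaw":0},{"xyz":[-250,0,17],"rotation":[0,-90,0],"jaw":0}]'
python3 - <<'E'
from h import *
st(); go([563.2,268.7,195],97.65)
E
```

```text
time_s: 36.05
tool_pos: [0.5857, 0.0219, 0.1959]
orientation: [-0.705, 0.705, 0.055, -0.056]
contact_force: [0.3, -0.7, -4.6]
opening: 0.038
t 36.05 tcp [585.7  21.9 195.9] jaw yaw 9.0 tilt 0.1 q [ 0.02  0.35  1.56 -0.    1.24 -0.14] F [ 0.3 -0.7 -4.6] open 38.0
shift [ 16.2   0.8 247.3] rot [ -0.1 -88.7  -0.1] for yaw 97.65
shift [ 16.2   0.8 247.3] rot [ 0.1 91.3 -0.1] for yaw 277.65
```

```bash
python3 -m inch '[{"xyz":[1,0,15],"rotation":[0,-9,0],"jaw":0},{"xyz":[3,0,40],"rotation":[0,-18,0],"jaw":0},{"xyz":[5,0,70],"rotation":[0,-27,0],"jaw":0},{"xyz":[7,0,100],"rotation":[0,-36,0],"jaw":0},{"xyz":[9,0,130],"rotation":[0,-45,0],"jaw":0},{"xyz":[11,0,160],"rotation":[0,-54,0],"jaw":0},{"xyz":[13,0,190],"rotation":[0,-63,0],"jaw":0},{"xyz":[14,0,215],"rotation":[0,-72,0],"jaw":0},{"xyz":[15,0,235],"rotation":[0,-81,0],"jaw":0},{"xyz":[16,0,247],"rotation":[0,-87,0],"jaw":0},{"xyz":[16,0,247],"rotation":[0,-88.7,0],"jaw":0},{"xyz":[16,0,247],"rotation":[0,-88.7,0],"jaw":0}]'
python3 - <<'E'
from h import *
st(); go([563.2,268.7,51],97.65)
E
```

```text
time_s: 37.55
tool_pos: [0.5632, 0.2679, 0.1965]
orientation: [0.466, -0.466, -0.532, 0.532]
contact_force: [-0.3, 0.7, -3.9]
opening: 0.0381
t 37.55 tcp [563.2 267.9 196.5] jaw yaw 97.6 tilt 0.05 q [ 0.43  0.4   1.46 -0.    1.28 -1.28] F [-0.3  0.7 -3.9] open 38.1
shift [ 9.000e-01  1.455e+02 -1.000e-01] rot [-0.  -0.1 -0. ] for yaw 97.65
shift [ 9.000e-01  1.455e+02 -1.000e-01] rot [ 1.000e-01  1.799e+02 -0.000e+00] for yaw 277.65
```

```bash
python3 -m inch '[{"xyz":[1,40,0],"rotation":[0,0,0],"jaw":0},{"xyz":[1,90,0],"rotation":[0,0,0],"jaw":0},{"xyz":[1,120,0],"rotation":[0,0,0],"jaw":0},{"xyz":[1,136,0],"rotation":[0,0,0],"jaw":0},{"xyz":[1,141,0],"rotation":[0,0,0],"jaw":0},{"xyz":[1,143,0],"rotation":[0,0,0],"jaw":0},{"xyz":[1,145,0],"rotation":[0,0,0],"jaw":0},{"xyz":[1,145,0],"rotation":[0,0,0],"jaw":0}]'; for i in 1 2 3; do python3 -m inch '[{"xyz":[0,1,0],"rotation":[0,0,0],"jaw":0},{"xyz":[0,1,0],"rotation":[0,0,0],"jaw":0}]' | egrep 'pos|force'; done
```

```text
time_s: 38.55
tool_pos: [0.5633, 0.2701, 0.0525]
orientation: [-0.465, 0.465, 0.533, -0.532]
contact_force: [0.1, -0.7, -4.6]
opening: 0.038
tool_pos: [0.5629, 0.27, 0.051]
contact_force: [0.1, 0.8, -3.6]
tool_pos: [0.5629, 0.2699, 0.0498]
contact_force: [1.6, 0.7, -2.9]
tool_pos: [0.5632, 0.27, 0.0496]
contact_force: [-0.7, -1.6, 2.6]
```

```bash
python3 -m inch '[{"xyz":[0,0.5,0],"rotation":[0,0,0],"jaw":0},{"xyz":[0,0.5,0],"rotation":[0,0,0],"jaw":0.55},{"xyz":[0,0.5,0],"rotation":[0,0,0],"jaw":0.7},{"xyz":[0,0.5,0],"rotation":[0,0,0],"jaw":0.7},{"xyz":[0,-15,0],"rotation":[0,0,0],"jaw":0.7},{"xyz":[0,-40,0],"rotation":[0,0,0],"jaw":0.7},{"xyz":[0,-90,0],"rotation":[0,0,0],"jaw":0.8},{"xyz":[0,-145,0],"rotation":[0,0,0],"jaw":1},{"xyz":[-60,-145,0],"rotation":[0,8,0],"jaw":1},{"xyz":[-120,-145,0],"rotation":[0,18,0],"jaw":1},{"xyz":[-180,-145,0],"rotation":[0,28,0],"jaw":1},{"xyz":[-200,-145,0],"rotation":[0,30,0],"jaw":1}]'
python3 - <<'E'
from h import *
st(); bar(); strip([563,270]); strip([483,-105]); go([483.6,-106,150],-74)
E
```

```text
time_s: 40.8
tool_pos: [0.5902, 0.0688, 0.1951]
orientation: [-0.588, 0.588, 0.393, -0.392]
contact_force: [0.4, 0.6, 1.1]
opening: 0.0855
t 40.8 tcp [590.2  68.8 195.1] jaw yaw 67.5 tilt 0.09 q [ 0.1   0.36  1.54 -0.    1.24 -1.08] F [0.4 0.6 1.1] open 85.5
top 307 bar mean [535.7  59.2  73.5] z95 [68.5 71.4 72.3] box x -205.2
side 300 bar mean [544.7  54.4  65.5] z95 [66.4 69.8 70.2] box x -211.2
top [560.7 269.3] 91 cap 43 yaw 93.4 line 104.1 z [89. 95.]
top [560.7 269.3] 91 rim+side 12 yaw 98.8 line 0.0 z [60. 64.]
side [563.  266.2] 89 cap 18 yaw 103.4 line 100.4 z [89. 93.]
side [563.  266.2] 89 rim+side 4 yaw 108.9 line 0.0 z [58. 62.]
top [ 512.1 -144.1] 85 cap 24 yaw -67.3 line -113.6 z [83. 89.]
side [ 512.8 -147.3] 84 cap 18 yaw -53.0 line -106.0 z [83. 86.]
shift [-206.2   43.8   30.8] rot [-1.000e-01  1.419e+02  0.000e+00] for yaw -74
shift [-206.2   43.8   30.8] rot [  0.  -38.1   0. ] for yaw 106
```

```bash
python3 -m inch '[{"xyz":[33,0,60],"rotation":[0,10,0],"jaw":1},{"xyz":[33,0,120],"rotation":[0,20,0],"jaw":1},{"xyz":[33,0,133],"rotation":[0,30,0],"jaw":1},{"xyz":[33,0,133],"rotation":[0,40,0],"jaw":1},{"xyz":[33,0,133],"rotation":[0,40,0],"jaw":1}]'
python3 - <<'E'
from h import *
st(); strip([512,-145]); strip([512,-145])
for j in jars("top"): print(*j[:5])
b,_=ctrl.read_camera("top"); a,_=ctrl.read_camera("side")
cv2.imwrite("pics/m8.png",np.hstack([cv2.resize(a[190:290,230:330],(400,400),interpolation=cv2.INTER_CUBIC),cv2.resize(b[180:280,260:360],(400,400),interpolation=cv2.INTER_CUBIC)]))
E
```

```text
time_s: 41.72
tool_pos: [0.4788, 0.1542, 0.194]
orientation: [0.686, -0.686, -0.171, 0.171]
contact_force: [-0.2, 1.3, -0.1]
opening: 0.0855
t 41.73 tcp [478.8 154.2 194. ] jaw yaw 28.0 tilt 0.03 q [ 0.29  0.22  1.75  0.    1.18 -0.2 ] F [-0.2  1.3 -0.1] open 85.5
top [ 513.  -143.5] 85 cap 42 yaw -72.8 line -73.4 z [83. 90.]
top [ 513.  -143.5] 85 rim+side 13 yaw -71.3 line 0.0 z [54. 58.]
side [ 514.5 -145.5] 84 cap 34 yaw -78.3 line -78.2 z [83. 87.]
side [ 514.5 -145.5] 84 rim+side 38 yaw -74.3 line 0.0 z [26. 57.]
top [ 512.1 -144.1] 85 cap 42 yaw -66.7 line -73.2 z [83. 88.]
top [ 512.1 -144.1] 85 rim+side 14 yaw -70.0 line 0.0 z [53. 58.]
side [ 513.4 -146. ] 84 cap 34 yaw -70.6 line -78.2 z [83. 87.]
side [ 513.4 -146. ] 84 rim+side 40 yaw -72.3 line 0.0 z [28. 58.]
[602.5 -35.1] 85 -2 10.8 [138. 158. 186.]
[561.8 269.3] 91 96 10.3 [  9. 155. 230.]
[ 511.9 -143.8] 85 -66 10.2 [ 99.   17.  152.5]
[373.4 -62.2] 85 26 8.9 [138. 157. 193.]
```

View pics/m8.png

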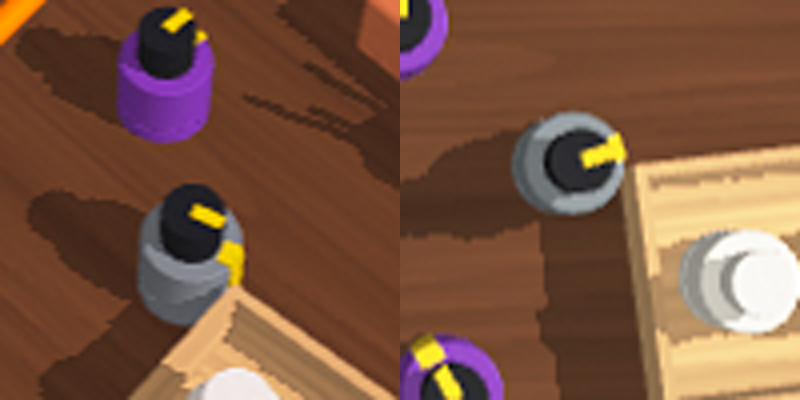

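Run:
```python
from h import *
go([513,-145,150],-73)
```

```text
shift [-108.9   43.7 -279. ] rot [  0.  100.8  -0. ] for yaw -73
shift [-108.9   43.7 -279. ] rot [ -0.  -79.2  -0. ] for yaw 107
```

```bash
python3 -m inch '[{"xyz":[-20,0,-50],"rotation":[0,10,0],"jaw":1},{"xyz":[-40,0,-100],"rotation":[0,20,0],"jaw":1},{"xyz":[-60,0,-150],"rotation":[0,30,0],"jaw":1},{"xyz":[-80,0,-200],"rotation":[0,40,0],"jaw":1},{"xyz":[-100,0,-250],"rotation":[0,50,0],"jaw":1},{"xyz":[-109,0,-279],"rotation":[0,60,0],"jaw":1},{"xyz":[-109,15,-279],"rotation":[0,70,0],"jaw":1},{"xyz":[-109,30,-279],"rotation":[0,80,0],"jaw":1},{"xyz":[-109,44,-279],"rotation":[0,90,0],"jaw":1},{"xyz":[-109,44,-279],"rotation":[0,100,0],"jaw":1},{"xyz":[-109,44,-279],"rotation":[0,101,0],"jaw":1},{"xyz":[-109,44,-279],"rotation":[0,101,0],"jaw":1}]'
python3 - <<'E'
from h import *
st(); go([513,-145,42],-73)
for n in("top","side"):
    for j in jars(n): print(n,*j[:4])
E
```

```text
time_s: 43.58
tool_pos: [0.5128, -0.1452, 0.15]
orientation: [0.568, -0.568, 0.421, -0.421]
contact_force: [-0.2, -0.1, -0.8]
opening: 0.0856
t 43.58 tcp [ 512.8 -145.2  150. ] jaw yaw -73.1 tilt 0.03 q [-0.3   0.3   1.75  0.    1.09  0.98] F [-0.2 -0.1 -0.8] open 85.6
shift [-1.00e-01  1.08e+02  2.00e-01] rot [-0.  -0.1  0. ] for yaw -73
shift [-1.00e-01  1.08e+02  2.00e-01] rot [ -0.  179.9  -0. ] for yaw 107
top [602.5 -35.5] 85 0 10.7
top [560.4 269.3] 91 92 10.1
top [373.5 -62.2] 85 26 8.8
side [561.2 265.7] 89 90 11.2
side [ 513.3 -146.2] 84 -69 8.6
side [374.1 -65.5] 84 32 10.2
```

```bash
python3 -m inch '[{"xyz":[0,50,0],"rotation":[0,0,0],"jaw":1},{"xyz":[0,90,0],"rotation":[0,0,0],"jaw":1},{"xyz":[0,107,0],"rotation":[0,0,0],"jaw":1},{"xyz":[0,107,0],"rotation":[0,0,0],"jaw":1},{"xyz":[0,107,0],"rotation":[0,0,0],"jaw":0.3},{"xyz":[0,107,0],"rotation":[0,0,0],"jaw":0.2},{"xyz":[0,107,0],"rotation":[0,0,0],"jaw":0},{"xyz":[0,107,0],"rotation":[0,0,0],"jaw":0},{"xyz":[0,107,0],"rotation":[0,0,0],"jaw":0},{"xyz":[0,107,0],"rotation":[0,0,0],"jaw":0}]'; python3 -m inch '[{"xyz":[0,-10,0],"rotation":[0,0,0],"jaw":0},{"xyz":[0,-30,0],"rotation":[0,0,0],"jaw":0},{"xyz":[0,-70,0],"rotation":[0,0,0],"jaw":0},{"xyz":[0,-115,0],"rotation":[0,0,0],"jaw":0},{"xyz":[0,-145,0],"rotation":[0,0,0],"jaw":0},{"xyz":[0,-155,0],"rotation":[0,0,0],"jaw":0},{"xyz":[0,-155,0],"rotation":[0,0,0],"jaw":0}]'
python3 - <<'E'
from h import *
st(); go([475,257,195],97.65)
E
```

```text
time_s: 44.92
tool_pos: [0.5133, -0.1451, 0.0441]
orientation: [0.568, -0.567, 0.421, -0.423]
contact_force: [-1.9, 1.2, 5.5]
opening: 0.0377
time_s: 45.8
tool_pos: [0.5123, -0.1449, 0.1975]
orientation: [-0.567, 0.567, -0.422, 0.422]
contact_force: [-0.6, 0.6, -3.3]
opening: 0.0376
t 45.8 tcp [ 512.3 -144.9  197.5] jaw yaw -73.3 tilt 0.02 q [-0.3   0.26  1.68  0.    1.21  0.98] F [-0.6  0.6 -3.3] open 37.6
shift [-395.7    2.6   80. ] rot [  -0.  -170.9   -0. ] for yaw 97.65
shift [-395.7    2.6   80. ] rot [ 0.   9.1 -0. ] for yaw 277.65
```

```bash
python3 -m inch '[{"xyz":[-15,0,3],"rotation":[0,-9,0],"jaw":0},{"xyz":[-35,0,7],"rotation":[0,-18,0],"jaw":0},{"xyz":[-60,0,12],"rotation":[0,-27,0],"jaw":0},{"xyz":[-85,0,17],"rotation":[0,-36,0],"jaw":0},{"xyz":[-110,0,22],"rotation":[0,-45,0],"jaw":0},{"xyz":[-135,0,27],"rotation":[0,-54,0],"jaw":0},{"xyz":[-160,0,32],"rotation":[0,-63,0],"jaw":0},{"xyz":[-180,0,36],"rotation":[0,-72,0],"jaw":0},{"xyz":[-195,0,39],"rotation":[0,-80,0],"jaw":0},{"xyz":[-200,0,40],"rotation":[0,-85,0],"jaw":0},{"xyz":[-200,0,40],"rotation":[0,-86,0],"jaw":0},{"xyz":[-200,0,40],"rotation":[0,-86,0],"jaw":0}]'
python3 - <<'E'
from h import *
st(); go([474.5,257,195],97.65)
E
```

```text
time_s: 47.3
tool_pos: [0.4928, 0.0577, 0.1968]
orientation: [-0.703, 0.703, 0.077, -0.079]
contact_force: [0.5, -0.8, -3.2]
opening: 0.0379
t 47.3 tcp [492.8  57.7 196.8] jaw yaw 12.7 tilt 0.12 q [ 0.09  0.2   1.75 -0.    1.19 -0.13] F [ 0.5 -0.8 -3.2] open 37.9
shift [ 25.8   1.8 198.4] rot [ -0.1 -85.   -0.1] for yaw 97.65
shift [ 25.8   1.8 198.4] rot [ 0.1 95.  -0.1] for yaw 277.65
```

```bash
python3 -m inch '[{"xyz":[2,0,15],"rotation":[0,-9,0],"jaw":0},{"xyz":[5,0,35],"rotation":[0,-18,0],"jaw":0},{"xyz":[8,0,60],"rotation":[0,-27,0],"jaw":0},{"xyz":[11,0,85],"rotation":[0,-36,0],"jaw":0},{"xyz":[14,0,110],"rotation":[0,-45,0],"jaw":0},{"xyz":[18,0,135],"rotation":[0,-54,0],"jaw":0},{"xyz":[21,0,160],"rotation":[0,-63,0],"jaw":0},{"xyz":[24,0,180],"rotation":[0,-72,0],"jaw":0},{"xyz":[25,0,192],"rotation":[0,-80,0],"jaw":0},{"xyz":[26,0,198],"rotation":[0,-84,0],"jaw":0},{"xyz":[26,0,198],"rotation":[0,-85,0],"jaw":0},{"xyz":[26,0,198],"rotation":[0,-85,0],"jaw":0}]'
python3 - <<'E'
from h import *
st(); go([474.5,257,52],97.65)
E
```

```text
time_s: 48.8
tool_pos: [0.4751, 0.2564, 0.1975]
orientation: [0.466, -0.466, -0.532, 0.532]
contact_force: [-0.2, -0.7, -3.1]
opening: 0.038
t 48.8 tcp [475.1 256.4 197.5] jaw yaw 97.6 tilt 0.03 q [ 0.47  0.27  1.66 -0.    1.21 -1.23] F [-0.2 -0.7 -3.1] open 38.0
shift [  0.8 145.5   0.4] rot [-0. -0. -0.] for yaw 97.65
shift [  0.8 145.5   0.4] rot [  0. 180.  -0.] for yaw 277.65
```

```bash
python3 -m inch '[{"xyz":[1,40,0],"rotation":[0,0,0],"jaw":0},{"xyz":[1,90,0],"rotation":[0,0,0],"jaw":0},{"xyz":[1,120,0],"rotation":[0,0,0],"jaw":0},{"xyz":[1,136,0],"rotation":[0,0,0],"jaw":0},{"xyz":[1,141,0],"rotation":[0,0,0],"jaw":0},{"xyz":[1,143,0],"rotation":[0,0,0],"jaw":0},{"xyz":[1,145,0],"rotation":[0,0,0],"jaw":0},{"xyz":[1,145,0],"rotation":[0,0,0],"jaw":0}]'; for i in 1 2 3; do python3 -m inch '[{"xyz":[0,1,0],"rotation":[0,0,0],"jaw":0},{"xyz":[0,1,0],"rotation":[0,0,0],"jaw":0}]' | egrep 'pos|force'; done
```

```text
time_s: 49.8
tool_pos: [0.4753, 0.2581, 0.0534]
orientation: [-0.465, 0.465, 0.533, -0.532]
contact_force: [0.9, -0.3, -2.6]
opening: 0.0383
tool_pos: [0.475, 0.2579, 0.0519]
contact_force: [-0.5, 0.5, -3.4]
tool_pos: [0.4748, 0.2578, 0.0507]
contact_force: [0.0, 1.5, -3.4]
tool_pos: [0.4752, 0.258, 0.0502]
contact_force: [-0.2, -1.0, 0.2]
```

```bash
python3 -m inch '[{"xyz":[0,0.8,0],"rotation":[0,0,0],"jaw":0},{"xyz":[0,0.8,0],"rotation":[0,0,0],"jaw":0.55},{"xyz":[0,0.8,0],"rotation":[0,0,0],"jaw":0.7},{"xyz":[0,0.8,0],"rotation":[0,0,0],"jaw":0.7},{"xyz":[0,-15,0],"rotation":[0,0,0],"jaw":0.7},{"xyz":[0,-40,0],"rotation":[0,0,0],"jaw":0.7},{"xyz":[0,-90,0],"rotation":[0,0,0],"jaw":0.8},{"xyz":[0,-145,0],"rotation":[0,0,0],"jaw":1},{"xyz":[-60,-145,0],"rotation":[0,0,0],"jaw":1},{"xyz":[-120,-145,0],"rotation":[0,0,0],"jaw":1},{"xyz":[-180,-145,0],"rotation":[0,0,0],"jaw":1},{"xyz":[-240,-145,0],"rotation":[0,0,0],"jaw":1}]'; python3 -m inch '[{"xyz":[-60,0,0],"rotation":[0,0,0],"jaw":1},{"xyz":[-60,0,0],"rotation":[0,0,0],"jaw":1}]'
python3 - <<'E'
from h import *
st(); bar(); strip([562,268],40); strip([475,257],40)
b,_=ctrl.read_camera("top"); a,_=ctrl.read_camera("side")
cv2.imwrite("pics/m9.png",np.hstack([cv2.resize(a[80:200,110:230],(400,400),interpolation=cv2.INTER_CUBIC),cv2.resize(b[150:290,80:220],(400,400),interpolation=cv2.INTER_CUBIC)]))
E
```

```text
time_s: 52.05
tool_pos: [0.5075, 0.0183, 0.1962]
orientation: [-0.464, 0.466, 0.533, -0.532]
contact_force: [0.0, -0.0, -0.3]
opening: 0.0854
time_s: 52.3
tool_pos: [0.5158, -0.043, 0.1958]
orientation: [-0.466, 0.467, 0.531, -0.531]
contact_force: [-0.5, -0.4, 0.0]
opening: 0.0855
t 52.3 tcp [515.8 -43.  195.8] jaw yaw 97.4 tilt 0.11 q [-0.1   0.24  1.71 -0.    1.19 -1.8 ] F [-0.5 -0.4  0. ] open 85.5
top 352 bar mean [544.5  60.7  68.1] z95 [68.4 71.4 71.9] box x -205.0
side 300 bar mean [544.9  54.3  65.8] z95 [66.7 70.2 70.8] box x -211.3
top [559.9 269.1] 91 cap 45 yaw 88.6 line 105.7 z [89. 95.]
top [559.9 269.1] 91 rim+side 12 yaw 97.5 line 0.0 z [60. 66.]
side [561.2 265.3] 89 cap 18 yaw 92.5 line 103.5 z [88. 94.]
side [561.2 265.3] 89 rim+side 4 yaw 108.0 line 0.0 z [61. 63.]
top [472.8 257.4] 91 cap 43 yaw 88.4 line 98.5 z [91. 94.]
top [472.8 257.4] 91 rim+side 11 yaw 95.7 line 0.0 z [61. 65.]
side [474.3 253.4] 90 cap 22 yaw 98.6 line 97.8 z [89. 93.]
side [474.3 253.4] 90 rim+side 4 yaw 109.9 line 0.0 z [58. 62.]
```

View pics/m9.png

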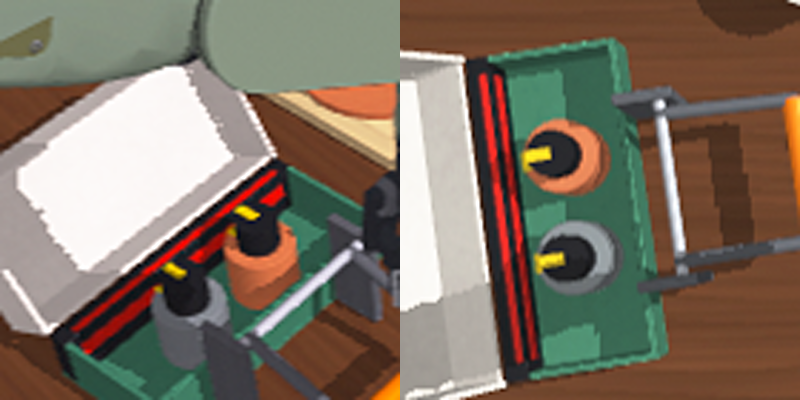

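```bash
python3 -m inch '[{"xyz":[50,0,-20],"rotation":[0,0,0],"jaw":1},{"xyz":[98,0,-43],"rotation":[0,0,0],"jaw":1},{"xyz":[98,40,-43],"rotation":[0,0,0],"jaw":1},{"xyz":[98,80,-43],"rotation":[0,0,0],"jaw":1},{"xyz":[98,80,-43],"rotation":[0,0,0],"jaw":1}]'
python3 - <<'E'
from h import *
st(); bar(); go([545.5,60.8,16],97.65)
E
```

```text
time_s: 53.32
tool_pos: [0.5422, 0.0642, 0.1122]
orientation: [0.466, -0.463, -0.531, 0.535]
contact_force: [-0.2, -0.4, 1.5]
opening: 0.0856
t 53.33 tcp [542.2  64.2 112.2] jaw yaw 97.8 tilt 0.41 q [ 0.1   0.36  1.77  0.    1.03 -1.61] F [-0.2 -0.4  1.5] open 85.6
top 95 bar mean [500.8  53.8  78.8] z95 [ 68.1  71.9 132.1] box x -205.9
side 287 bar mean [542.   53.   66.7] z95 [66.7 70.4 71.4] box x -212.2
shift [-3.2 99.8  0.4] rot [0.1 0.1 0. ] for yaw 97.65
shift [-3.2 99.8  0.4] rot [ 0.000e+00 -1.799e+02 -1.000e-01] for yaw 277.65
```

```bash
python3 -m inch '[{"xyz":[0,0,0],"rotation":[0,0,0],"jaw":1},{"xyz":[0,0,0],"rotation":[0,0,0],"jaw":1}]'
python3 - <<'E'
from h import *
st(); go([545.5,60.8,16],97.65)
E
```

```text
time_s: 53.68
tool_pos: [0.5457, 0.0635, 0.1163]
orientation: [-0.464, 0.466, 0.533, -0.532]
contact_force: [0.1, -0.8, 0.6]
opening: 0.0854
t 53.67 tcp [545.7  63.5 116.3] jaw yaw 97.7 tilt 0.17 q [ 0.09  0.35  1.76  0.    1.02 -1.61] F [ 0.1 -0.8  0.6] open 85.4
shift [ -2.6 100.3   0.8] rot [ 0.2  0.1 -0. ] for yaw 97.65
shift [ -2.6 100.3   0.8] rot [  -0.  -179.9   -0.3] for yaw 277.65
```

```bash
python3 -m inch '[{"xyz":[-2.5,40,0],"rotation":[0,0,0],"jaw":1},{"xyz":[-2.5,80,0],"rotation":[0,0,0],"jaw":1},{"xyz":[-2.5,98,0],"rotation":[0,0,0],"jaw":1},{"xyz":[-2.5,98,0],"rotation":[0,0,0],"jaw":1},{"xyz":[-2.5,98,0],"rotation":[0,0,0],"jaw":0.4},{"xyz":[-2.5,98,0],"rotation":[0,0,0],"jaw":0.3},{"xyz":[-2.5,98,0],"rotation":[0,0,0],"jaw":0.2},{"xyz":[-2.5,98,0],"rotation":[0,0,0],"jaw":0},{"xyz":[-2.5,98,0],"rotation":[0,0,0],"jaw":0},{"xyz":[-2.5,98,0],"rotation":[0,0,0],"jaw":0},{"xyz":[-2.5,98,0],"rotation":[0,0,0],"jaw":0}]'
python3 - <<'E'
from h import *
st(); bar()
E
```

```text
time_s: 55.05
tool_pos: [0.5456, 0.06, 0.0176]
orientation: [0.464, -0.466, -0.533, 0.533]
contact_force: [-0.5, -5.1, 4.6]
opening: 0.0183
t 55.05 tcp [545.6  60.   17.6] jaw yaw 97.8 tilt 0.11 q [ 0.09  0.47  1.87 -0.    0.8  -1.62] F [-0.5 -5.1  4.6] open 18.3
top 80 bar mean [498.5  53.8  75.4] z95 [ 68.6  71.9 176.2] box x -205.6
side 159 bar mean [521.2  50.7  67.6] z95 [66.9 69.9 70.9] box x -211.7
```

```bash
python3 -m inch '[{"xyz":[-0.5,-2,0],"rotation":[0,0,0],"jaw":0},{"xyz":[-1,-4,0],"rotation":[0,0,0],"jaw":0},{"xyz":[-2,-7,0],"rotation":[0,0,0],"jaw":0},{"xyz":[-2.6,-10,0],"rotation":[0,0,0],"jaw":0},{"xyz":[-3.2,-13,0],"rotation":[0,0,0],"jaw":0},{"xyz":[-3.7,-16,0],"rotation":[0,0,0],"jaw":0},{"xyz":[-4.2,-19,0],"rotation":[0,0,0],"jaw":0},{"xyz":[-4.5,-22,0],"rotation":[0,0,0],"jaw":0},{"xyz":[-4.8,-25,0],"rotation":[0,0,0],"jaw":0},{"xyz":[-5,-28,0],"rotation":[0,0,0],"jaw":0},{"xyz":[-5,-31,0],"rotation":[0,0,0],"jaw":0},{"xyz":[-5,-34,0],"rotation":[0,0,0],"jaw":0}]'
python3 - <<'E'
from h import *
st(); bar()
E
```

```text
time_s: 56.65
tool_pos: [0.546, 0.055, 0.0486]
orientation: [0.464, -0.465, -0.532, 0.534]
contact_force: [5.6, -4.6, -16.2]
opening: 0.018
t 56.65 tcp [546.   55.   48.6] jaw yaw 97.8 tilt 0.13 q [ 0.08  0.43  1.84 -0.    0.87 -1.62] F [  5.6  -4.6 -16.2] open 18.0
top 90 bar mean [499.1  49.1 104.8] z95 [ 97.   99.6 214.5] box x -210.4
side 167 bar mean [520.5  45.5  96.2] z95 [ 95.5  99.2 100.4] box x -216.8
```

```bash
python3 -m inch '[{"xyz":[0,-3,0],"rotation":[0,0,0],"jaw":0},{"xyz":[0,-6,0],"rotation":[0,0,0],"jaw":0},{"xyz":[0.3,-9,0],"rotation":[0,0,0],"jaw":0},{"xyz":[0.6,-12,0],"rotation":[0,0,0],"jaw":0},{"xyz":[1,-15,0],"rotation":[0,0,0],"jaw":0},{"xyz":[1.4,-18,0],"rotation":[0,0,0],"jaw":0},{"xyz":[2,-21,0],"rotation":[0,0,0],"jaw":0},{"xyz":[2.6,-24,0],"rotation":[0,0,0],"jaw":0},{"xyz":[3.3,-27,0],"rotation":[0,0,0],"jaw":0},{"xyz":[4,-30,0],"rotation":[0,0,0],"jaw":0},{"xyz":[4.5,-32,0],"rotation":[0,0,0],"jaw":0},{"xyz":[4.5,-32,0],"rotation":[0,0,0],"jaw":0}]'
python3 - <<'E'
from h import *
st(); bar()
E
```

```text
time_s: 58.25
tool_pos: [0.5457, 0.0575, 0.0816]
orientation: [0.463, -0.466, -0.532, 0.535]
contact_force: [4.5, -10.0, -8.6]
opening: 0.0179
t 58.25 tcp [545.7  57.5  81.6] jaw yaw 97.9 tilt 0.34 q [ 0.09  0.39  1.8  -0.01  0.95 -1.62] F [  4.5 -10.   -8.6] open 17.9
top 101 bar mean [499.2  51.7 134.6] z95 [127.7 130.8 238.7] box x -207.8
side 168 bar mean [516.5  48.3 126.1] z95 [126.  129.5 130.9] box x -213.5
```

```bash
for i in 1 2 3 4; do python3 -m inch '[{"xyz":[0.5,-1,0],"rotation":[0,0,0],"jaw":0},{"xyz":[0.8,-2,0],"rotation":[0,0,0],"jaw":0},{"xyz":[0.8,-2,0],"rotation":[0,0,0],"jaw":0}]'|egrep 'pos|force|open'; done
python3 - <<'E'
from h import *
st(); bar()
E
```

```text
tool_pos: [0.5457, 0.0581, 0.084]
contact_force: [3.7, -12.1, -4.2]
opening: 0.018
tool_pos: [0.5456, 0.0584, 0.0858]
contact_force: [3.9, -12.3, -6.8]
opening: 0.0177
tool_pos: [0.5455, 0.0591, 0.0882]
contact_force: [3.8, -15.3, -4.5]
opening: 0.0178
tool_pos: [0.5455, 0.0595, 0.0901]
contact_force: [4.2, -13.5, -5.2]
opening: 0.0179
t 59.85 tcp [545.5  59.5  90.1] jaw yaw 97.9 tilt 0.45 q [ 0.09  0.38  1.79 -0.01  0.97 -1.61] F [  4.2 -13.5  -5.2] open 17.9
top 104 bar mean [498.7  53.5 141.8] z95 [135.7 138.2 230.6] box x -205.9
side 168 bar mean [514.9  50.2 133.5] z95 [134.  136.7 137.9] box x -211.4
```

```bash
for i in 1 2 3; do python3 -m inch '[{"xyz":[0.2,-1,0],"rotation":[0,0,0],"jaw":0},{"xyz":[0.3,-1.5,0],"rotation":[0,0,0],"jaw":0},{"xyz":[0.3,-1.5,0],"rotation":[0,0,0],"jaw":0}]'|egrep 'pos|force|open'; done
python3 - <<'E'
from h import *
bar()
E
```

```text
tool_pos: [0.5455, 0.0598, 0.0912]
contact_force: [4.5, -13.5, -7.5]
opening: 0.018
tool_pos: [0.5454, 0.0599, 0.0916]
contact_force: [6.8, -15.3, -13.6]
opening: 0.0181
tool_pos: [0.5453, 0.0599, 0.0917]
contact_force: [10.0, -16.1, -22.2]
opening: 0.0177
top 103 bar mean [499.1  53.9 144.5] z95 [136.3 140.2 252.9] box x -205.6
side 164 bar mean [514.6  50.4 135.3] z95 [135.3 137.9 138.9] box x -211.2
```

```bash
python3 -m inch '[{"xyz":[0,0,0],"rotation":[0,0,0],"jaw":0.4},{"xyz":[0,0,0],"rotation":[0,0,0],"jaw":0.8},{"xyz":[0,0,0],"rotation":[0,0,0],"jaw":1},{"xyz":[0,0,0],"rotation":[0,0,0],"jaw":1},{"xyz":[0,-20,0],"rotation":[0,0,0],"jaw":1},{"xyz":[0,-60,0],"rotation":[0,0,0],"jaw":1},{"xyz":[0,-110,0],"rotation":[0,0,0],"jaw":1},{"xyz":[-60,-130,60],"rotation":[0,0,0],"jaw":1},{"xyz":[-120,-130,100],"rotation":[0,0,0],"jaw":1},{"xyz":[-180,-130,100],"rotation":[0,0,0],"jaw":1},{"xyz":[-180,-130,100],"rotation":[0,0,0],"jaw":1}]'
python3 - <<'E'
from h import *
st(); bar()
p,h,W=look("top"); H,S,V=[h[...,i].astype(int) for i in range(3)]; z=W[...,2]
m=(S<40)&(V>120)&(W[...,1]>.17)&(W[...,1]<.36)&(z>.1)&(z<.2)&(abs(W[...,0]-.517)<.16); q=W[m]
print("hood",rect(q),"z",np.round(np.percentile(q[:,2],[1,50,99])*1000,1)); A=np.c_[q[:,:2],np.ones(len(q))]; k=np.linalg.lstsq(A,q[:,2],rcond=None)[0]; print("hood slope deg",np.degrees(np.arctan(k[:2])))
for n in("bowl","clay_block","brush_pot"):
    for b in ctrl.boxes_of("top",n)[:1]: print(n,round(b["conf"],2),np.round(b["point"]))
a,_=ctrl.read_camera("side"); 
cv2.imwrite("pics/m10.png",np.hstack([cv2.resize(a,(400,300)),cv2.resize(p,(400,300))]))
E
```

```text
time_s: 62.55
tool_pos: [0.469, -0.1295, 0.2261]
orientation: [-0.465, 0.466, 0.532, -0.532]
contact_force: [0.2, 0.6, 0.3]
opening: 0.0855
t 62.55 tcp [ 469.  -129.5  226.1] jaw yaw 97.6 tilt 0.1 q [-0.29  0.17  1.73 -0.    1.25 -2.  ] F [0.2 0.6 0.3] open 85.5
top 420 bar mean [545.3  60.7 135.9] z95 [136.2 139.  139.8] box x -205.0
side 179 bar mean [515.8  50.6 133.4] z95 [134.6 137.5 138. ] box x -211.1
hood (array([519.6, 250.3]), array([285.6, 172. ]), 7.7) z [104.2 117.3 121. ]
hood slope deg [-0.10790554  0.77853787]
bowl 0.73 [225. 129.]
clay_block 0.87 [302. 119.]
brush_pot 0.77 [356. 136.]
```

View pics/m10.png

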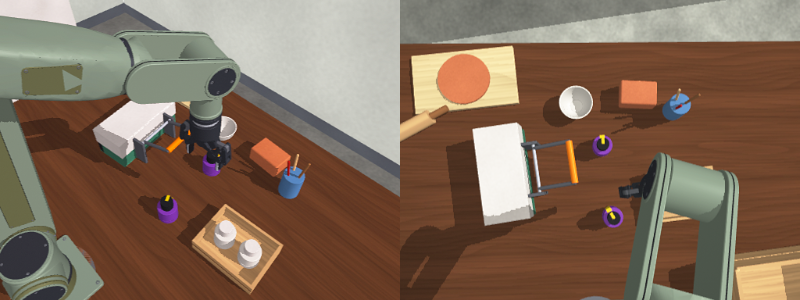

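Run:
```python
from h import *
def f(W):
    bx=((W[...,0]-.5179)*-.133+(W[...,1]-.2639)*.991)*1000; by=((W[...,0]-.5179)*-.991-(W[...,1]-.2639)*.133)*1000; z=W[...,2]*1000
    r=[]
    for a in(-45,55): m=(abs(bx-a)<8)&(abs(by)<120)&(z>80); r.append(np.round(np.median(z[m]),2))
    return r
print("initial front/rear z",f(cloud("top",np.load("pics/top0.npy"))),"now",f(look("top")[2]))
bar()
```

```text
initial front/rear z [np.float64(117.36), np.float64(117.5)] now [np.float64(117.33), np.float64(117.47)]
top 415 bar mean [545.3  60.7 135.9] z95 [136.3 139.2 139.9] box x -205.0
side 185 bar mean [518.3  50.3 133.5] z95 [134.7 137.8 138.5] box x -211.8
```

The hood top is level and at its starting height, so it is fully shut. The robot touches nothing, so I'm handing in.

```bash
python3 -c "
from bench import ctrl
print(ctrl.sign_off())"
```

```text
the job is handed in; nothing more can be done
None
```

The job is done and handed in at about 63 s of the 210 s. The pedal was pressed to its stop and the hood stood wide open. Both white empties went into the crate, and the brown and grey jars went into the tray with their strips towards the reader. The pedal was then raised slowly until the hood was shut.

**Last checks**
- **Hood:** its top is within 0.05 mm of its starting height, front and rear, and the bar is back at its starting height.
- **Empties:** both stand upright in the crate.
- **Glaze jars:** I last saw them upright in the tray just before closing. The clearest strip readings, where the strip crosses the jar's rim, were within about 3° of square to the reader. Individual readings scattered, mostly within about 8° and up to 12°, with the brown jar's cap line reading about 6° off.
- **Bystanders:** the bowl, clay block and brush pot are still in place; no jar was dropped.

**What did not go to plan**
- **Pedal:** my first pinch of the bar failed, because the real fingertips sit about 24 mm behind the reported tool point. I allowed for that afterwards. While finding it out, the closed fingers slipped beside the bar twice before the full press.
- **Grey jar:** it was knocked about 5 cm aside partway through; I found it again and picked it up from there.
- **Tray positions:** with only two glaze jars on the bench, I stood them 45 mm either side of the tray's middle, to keep the gripper clear of the brackets.

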